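# Open the twin-leaf ingredient cabinet

### The job

Open up the sloping steel ingredient cabinet for service: first move the bottle that stands in front of it onto the round chopping board, upright and wholly on the board. Then turn the bow handle that lies across the slope a quarter turn anticlockwise, swing its leaf right up until it stands square to the sloping face or beyond, and only then open the other leaf, whose edge it overlaps, just as far. Leave both leaves standing open, and do not tip the bottle or disturb the bowl, the jar or the mug.

Things in the scene. Friction and masses are not known exactly. Their poses are not given: they have to be found in the camera images.
- cabinet: Metal cabinet, 226 deep, 344 wide. Its face slopes 30 degrees, low at the front (robot side). Origin: centre of underside; x front to back (uphill), y to its left, z up. Two leaves (240 along the slope, 156 wide, 8 thick) hinged left and right meet at y=0; upper surface at lower edge: x=-104, z=78 mm. The right leaf's 28 mm cover strip overlaps the left leaf by 14, so that one opens first.
- turn_handle (a joint): Turning of the turning handle about the normal of the right leaf: 0 = latched (bar across the slope), grows anticlockwise seen from outside, stop at 1.57 rad (bar straight up the slope). May start a little turned. A hidden cam hooks the cabinet's front rail and lets go at about 1.1 rad. Friction 0.05 N m; it stays where left.
- turn_grip (a point): Middle of the grip of the turning handle: a bow whose round bar is 12 mm thick and 84 mm long, its two legs 72 mm apart on a 20 mm wide turning plate; bar 38 mm out from the right leaf's surface, turning axis 50 mm uphill of its lower edge, 110 from its hinge. Axes: z out of the leaf, y along the bar; turns with handle and leaf.
- latched_leaf (a joint): Opening angle of the right leaf (the one with turning handle and cover strip): 0 shut, 1.57 square to the face, stop at 1.8 rad. A stiff hinge: the leaf (0.45 kg) stays at the angle where it is left; lifting takes about 9 N at the handle.
- latched_leaf_hinge (a point): Point on the right leaf's hinge axis, half way up the slope, at the level of the leaf's upper surface. x runs uphill along the axis; opening turns the leaf right-handed about +x. Axes turn with the leaf: z is the normal of its upper surface.
- plain_leaf (a joint): Opening angle of the left leaf (the overlapped one, with a bow handle): 0 shut, 1.57 square to the face, stop at 1.8 rad. Same stiff hinge.
- plain_handle (a point): Middle of the grip of the left leaf's fixed bow handle: a straight round bar 12 mm thick and 90 mm long, parallel to the hinge, 38 mm out from the leaf's surface, 140 mm uphill of the lower edge, 115 mm from the leaf's hinge. x along the bar (uphill), z out of the leaf; moves with the leaf.
- plain_leaf_hinge (a point): Point on the left leaf's hinge axis, half way up the slope, at the level of the leaf's upper surface. x runs uphill along the axis; opening turns the leaf right-handed about -x. z is the normal of the leaf's upper surface.
- bottle: Plain white plastic bottle with grey cap, 197 mm tall, 0.3 to 0.5 kg, standing about 25 to 45 mm in front of the cabinet, before the turning handle, where it is in the way of a hand at the handle. Body 64 mm across up to 115 mm, neck 30 mm across from 142 to 155 mm, cylindrical cap 34 mm across from 155 to 197 mm. Origin: centre of its underside.
- board: Round wooden chopping board fixed on the counter, 240 mm across, 20 mm thick, to the robot's left of the cabinet. Origin: centre of its underside, on the counter.
- bowl: Bystander: steel bowl, 150 mm across, 65 mm high, on the counter right of the cabinet. Origin: centre of its underside.
- jar: Bystander: glass jar with metal lid, 70 mm across, 90 mm high, on the counter right of the cabinet. Origin: centre of its underside.
- mug: Bystander: white mug, 80 mm across, 90 mm high, handle on its +y side, on the counter left of the cabinet. Origin: centre of its underside.
Things that resemble listed ones, but are neither listed nor needed, are in the scene too. Of the things that look like the board, the smaller one is meant. There is more than one size of the bottle; the job needs the smallest.

How it is judged:
By the outcome, as a careful person would: the job done as asked, in the order asked, and still so for the second after the job is handed in, with the robot touching nothing.
It also fails if it takes over 66 s, if anything falls off the work surface, if the arm or the gripper's body presses on something with over 40 N, if the wrist force passes 120 N, or if a joint passes its speed limit or range.

### The arm

A 7-joint arm with a two-finger parallel gripper is mounted at the origin on the work surface. World frame = base frame: x ahead of the robot, y to its left, z up, the work surface at z = 0. Lengths are in m, angles in rad, forces in N, time in s.
With the tool pointing down it reaches from about 0.4 to 0.85 m from the base axis. Payload 10.4 kg.
Tool frame: the origin (TCP) lies midway between the tips of the shut fingers; the grasp point (between the pads) lies 19 mm behind it; z points along the fingers, y is the direction in which the jaws open and shut (so a half turn about z gives the same grasp; the last joint's range is limited). The gripper opens to 87 mm and grips with 3 to 60 N. Pads are 19 mm wide; open, the fingers measure 117 mm over their backs; the gripper's body (75 mm by 190 mm) begins 51 mm behind the grasp point.
Start: joints at [1.289, 0.332, -0.065, 1.46, 0.022, 1.35, -0.088], TCP at [0.16, -0.604, 0.223] pointing down, gripper open.
Joint ranges: [-2.6, 2.6], [-0.5, 2.12], [-1.47, 1.34], [0.16, 2.42], [-1.27, 4.41], [0.06, 2.06], [-2.6, 2.6]. Speed limits (rad/s): [2.22, 2.22, 2.79, 2.79, 3.14, 3.14, 3.14].

### API

Orientations are given as a unit quaternion [x, y, z, w].
In Python, from bench import r gives the robot as it stands.
- The arm moves only by the tool step_arm, never from a script. Its argument "increments" is a list of rows, each a list of 2 entries, a list of its own where there are three numbers: the shift along the tool's x, y, z in m, then the turn, a rotation vector about the tool's x, y, z in rad. A call has 1 to 5 rows; each row is the pose to reach, as a shift and turn from the pose measured when the call began, along the tool's axes at that moment; what a row does not reach only later rows make up. A row lasts 1/10 s, in which the tool goes at most 50 mm and 8.59 degrees, less where a joint would pass 70% of its speed; a pose out of reach is approached as far as the arm can. A call with a gripper value outside its range is refused whole. "hand" is the closure, from -1 (fully open) to 1 (shut), so that 0 is half open, set as the call begins (left out, the last holds). The fingers move at their own pace and stop on an object; "grip_force" is the grip in N (left out, the last holds). Time passes only in rows, so rows that repeat a pose let the fingers close. It gives the time, the measured TCP pose, the force and the opening at its end, in the units of the state.
- r.read_state(): the state, without advancing time (a new reading comes with each control period).
- r.camera(name): name is "scene" or "top" or "wrist"; returns a dict with "pixels" (384x512x3 uint8, blue, green, red), "camera_matrix" (3x3 intrinsics, pixels), "extrinsics" (4x4, takes a point from camera to world coordinates). Camera axes: x right, y up, looking along -z (the intrinsics and any distortion apply to the point x, -y, -z); pixel columns grow to the right and rows downward; lengths in m; the calibration is good to about 2 mm. The wrist camera is an equidistant fisheye: a pixel r from the principal point sees the ray r / f radians off the axis. A picture is of the moment at which its call begins. There is no depth.
- r.close_job(): hands the job in, once; it reports no verdict.
The state is a dict: "time": time; "joint_positions": joint angles; "joint_vel": joint speeds; "joint_torque": joint torques, N m; "ee_pos": TCP position; "eef_rot": TCP orientation; "ft_force": force on the tool from outside, world axes, zero at the start; "torque": the same for the moment, N m; "width": finger opening in m.
Only numpy, scipy, OpenCV 4.12 (cv2) and the standard library are available. Lean on these libraries where they do the work, as an engineer would, in place of code of your own. Each camera call takes 0.05 s, during which the arm holds its last target.

## Working session

There is one attempt and no reset: what is moved stays moved. The work goes in short steps, Python scripts to look and compute and a tool call to move; the robot and the scene stay as the last step left them, time stands still between calls to the robot, and variables do not carry over. Pictures are saved under pics/ and viewed, and the job is handed in when it is done.

Besides the shell and the picture viewer there is one more tool, called after "Call:" as name(argument=value, ...), one argument or row to a line, values as JSON. step_arm: Moves the arm, as the interface text tells. Its arguments: {"type":"object","properties":{"increments":{"type":"array"},"hand":{"type":"number"},"grip_force":{"type":"number"}},"required":["increments"]}

```bash
ls; mkdir -p pics; python3 - <<'E'
from bench import r
import cv2,numpy as np
for n in ["scene","top","wrist"]:
    c=r.camera(n); cv2.imwrite(f"pics/{n}0.png",c["pixels"]); print(n,np.round(c["camera_matrix"],1).tolist(),np.round(c["extrinsics"],4).tolist(),[k for k in c])
print(r.read_state())
E
```

```text
pics
scene [[481.7, 0.0, 246.5], [0.0, 481.7, 182.9], [0.0, 0.0, 1.0]] [[-0.1283, -0.7866, 0.6039, 1.4284], [0.9917, -0.1026, 0.077, 0.2114], [0.0013, 0.6088, 0.7933, 1.3238], [0.0, 0.0, 0.0, 1.0]] ['pixels', 'camera_matrix', 'extrinsics']
top [[473.0, 0.0, 254.0], [0.0, 473.0, 192.6], [0.0, 0.0, 1.0]] [[0.0127, 0.9777, -0.2097, 0.1672], [-0.9999, 0.0119, -0.0049, 0.0924], [-0.0023, 0.2098, 0.9777, 1.8689], [0.0, 0.0, 0.0, 1.0]] ['pixels', 'camera_matrix', 'extrinsics']
wrist [[297.3, 0.0, 257.1], [0.0, 297.3, 189.2], [0.0, 0.0, 1.0]] [[0.2563, 0.9375, 0.2356, 0.2245], [-0.9666, 0.2485, 0.0626, -0.5874], [0.0001, -0.2438, 0.9698, 0.3842], [0.0, 0.0, 0.0, 1.0]] ['pixels', 'camera_matrix', 'extrinsics']
{'time': 0.15, 'joint_positions': array([ 1.28941181,  0.33270635, -0.06470329,  1.46076608,  0.02160459,
        1.34991961, -0.0885173 ]), 'joint_vel': array([ 0.00229099, -0.00172015,  0.00049922, -0.00360278,  0.00023284,
        0.00072677,  0.00059198]), 'joint_torque': array([ 1.36861014e-03, -6.23634481e+01,  2.50762794e-02, -3.90140212e+01,
       -6.13709679e-02,  3.74069880e-02,  6.62784191e-05]), 'ee_pos': array([ 0.15986094, -0.60389036,  0.22194099]), 'eef_rot': array([ 9.91640079e-01,  1.29033521e-01, -9.74262752e-05, -5.43262861e-04]), 'ft_force': array([-0.0901446 , -0.31858066,  0.39965063]), 'torque': array([ 0.06877576,  0.01615388, -0.01981113]), 'width': 0.08712291124221269}
```

View pics/scene0.png

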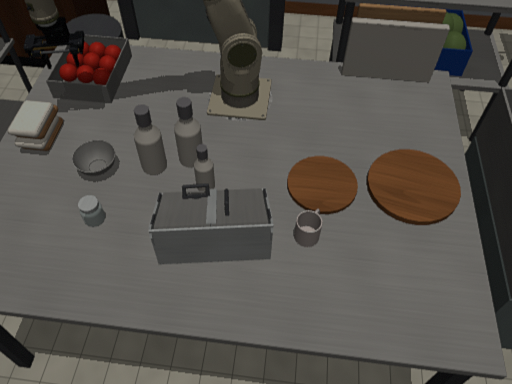

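View pics/top0.png

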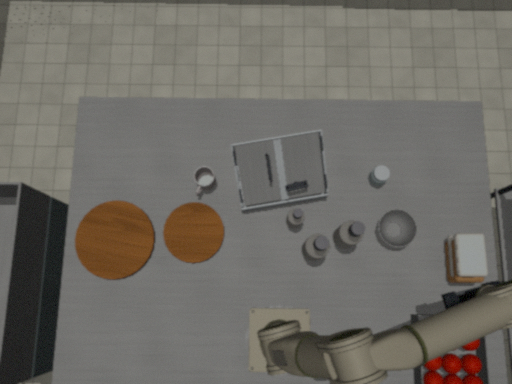

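Candidates: bottles in top at (296,217), (317,245) and (351,233). The smallest is (296,217), in front of the cabinet; in scene it is at (204,170). Boards in top are at (194,233), the smaller one, and (115,240), the larger. I choose bottle (296,217) and board (194,233), and check them in close crops.

```bash
cat > h.py <<'E'
import cv2,numpy as np
from scipy.spatial.transform import Rotation as R
K={};E={}
def ray(c,u,v):
    k=c["camera_matrix"];e=c["extrinsics"]
    d=np.array([(u-k[0,2])/k[0,0],-(v-k[1,2])/k[1,1],-1.0]);d=e[:3,:3]@d
    return e[:3,3],d/np.linalg.norm(d)
def onz(c,u,v,z):
    o,d=ray(c,u,v);return o+d*(z-o[2])/d[2]
def proj(c,p):
    k=c["camera_matrix"];e=c["extrinsics"]
    q=e[:3,:3].T@(np.asarray(p,float)-e[:3,3]);return np.array([k[0,2]+k[0,0]*q[0]/-q[2],k[1,2]+k[1,1]*(-q[1])/-q[2]])
def two(c1,p1,c2,p2):
    o1,d1=ray(c1,*p1);o2,d2=ray(c2,*p2)
    A=np.stack([d1,-d2],1);t=np.linalg.lstsq(A,o2-o1,rcond=None)[0]
    a=o1+d1*t[0];b=o2+d2*t[1];return (a+b)/2,np.linalg.norm(a-b)
def crop(img,u0,v0,u1,v1,s,name):
    cv2.imwrite(name,cv2.resize(img[v0:v1,u0:u1],None,fx=s,fy=s,interpolation=cv2.INTER_CUBIC))
E
python3 - <<'E'
from bench import r
from h import *
c=r.camera("top");crop(c["pixels"],220,120,370,260,5,"pics/t1.png")
s=r.camera("scene");crop(s["pixels"],125,90,285,270,4,"pics/s1.png")
hsv=cv2.cvtColor(c["pixels"],cv2.COLOR_BGR2HSV)
m=cv2.inRange(hsv,(5,90,60),(20,255,255));m[:, 230:]=0
for k in cv2.findContours(m,0,1)[0]:
    if cv2.contourArea(k)>300:
        e=cv2.fitEllipse(k);a=onz(c,*e[0],.02);print(e,a,)
        print(np.linalg.norm(onz(c,e[0][0]-e[1][0]/2,e[0][1],.02)-onz(c,e[0][0]+e[1][0]/2,e[0][1],.02)))
E
```

```text
((193.3279266357422, 232.25575256347656), (58.742916107177734, 60.016910552978516), 49.67543029785156) [0.4016688  0.33816072 0.02      ]
0.23084358665752694
((114.32966613769531, 239.61891174316406), (75.78206634521484, 80.03604888916016), 50.16716384887695) [0.3688585  0.64653498 0.02      ]
0.2970602953967917
```

View pics/t1.png

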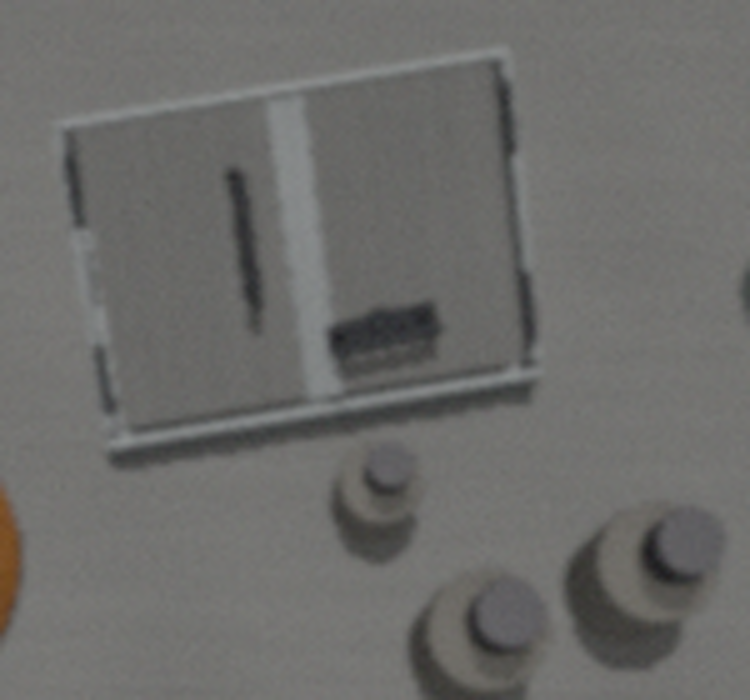

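View pics/s1.png

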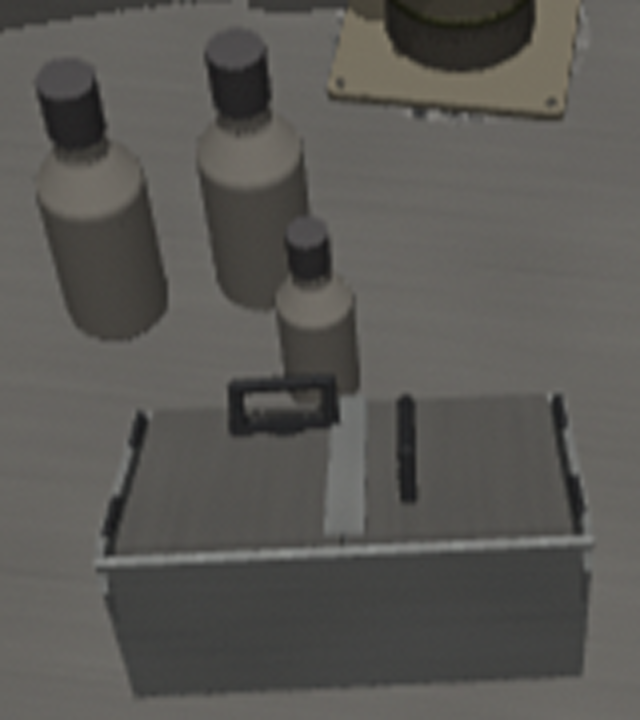

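```bash
cat > cab.py <<'E'
from h import *
from scipy.optimize import least_squares
T=lambda a,b:(a/5+220-.4,b/5+120-.4)
S=lambda a,b:(a/4+125-.4,b/4+90-.4)
ca=np.cos(np.pi/6);sa=.5
def L(up,y,out): return np.array([-.104+up*ca-out*sa,y,.078+up*sa+out*ca])
def W(p,q):
    x,y,a=q;return np.array([x+np.cos(a)*p[0]-np.sin(a)*p[1],y+np.sin(a)*p[0]+np.cos(a)*p[1],p[2]])
E
python3 - <<'E'
from bench import r
from cab import *
c=r.camera("top");s=r.camera("scene")
print("turnbar mid",two(c,T(384,318),s,S(284,383)))
print("plain mid",two(c,T(246,250),s,S(407,449)))
obs=[(c,T(384,318),L(.05,-.046,.038)),(s,S(284,383),L(.05,-.046,.038)),(c,T(246,250),L(.14,.041,.038)),(s,S(407,449),L(.14,.041,.038)),
(c,T(235,174),L(.185,.041,.044)),(s,S(407,499),L(.185,.041,.044)),(c,T(257,330),L(.095,.041,.044)),(s,S(406,399),L(.095,.041,.044)),
(s,S(135,693),np.array([.113,-.172,0])),(s,S(583,675),np.array([.113,.172,0])),
(c,T(325,395),L(0,0,.003)),(c,T(287,98),L(.24,0,.003))]
f=lambda q:np.concatenate([proj(k,W(p,q))-u for k,u,p in obs])
o=least_squares(f,[.6,0,.1],loss='soft_l1');q=o.x;print(q,np.round(f(q).reshape(-1,2),1).tolist())
print("cap",two(c,T(391,468),s,S(308,232)))
for z in(.197,):print(onz(c,*T(391,468),z),onz(s,*S(308,232),z))
print("big", two(c,T(509,615),s,S(236,50)),two(c,T(688,545),s,S(67,80)))
for n,p in [("turn",L(.05,-.046,.038)),("plain",L(.14,.041,.038)),("hingeR",L(.12,-.156,0)),("hingeL",L(.12,.156,0)),("front",np.array([-.113,-.046,.0]))]:print(n,W(p,q))
np.save("q.npy",q)
E
```

```text
turnbar mid (array([ 0.57137609, -0.0547737 ,  0.15962171]), np.float64(0.001961843143664188))
plain mid (array([0.62168093, 0.04777248, 0.16222131]), np.float64(0.0014452462243743371))
[0.62835659 0.00571377 0.17995931] [[-1.0, 4.9], [1.4, 1.3], [0.5, -0.6], [-1.0, -4.4], [1.2, 3.2], [-1.0, -12.4], [0.1, -4.6], [-0.9, 0.1], [0.3, 2.4], [0.3, 1.8], [-0.9, 1.0], [-1.5, -0.3]]
cap (array([ 0.45201594, -0.05577937,  0.19835332]), np.float64(0.0019134209869132578))
[ 0.45239855 -0.056851    0.197     ] [ 0.4508009  -0.05513288  0.197     ]
big (array([ 0.33940704, -0.12801852,  0.2769209 ]), np.float64(0.0008412256120120674)) (array([ 0.3885535 , -0.25071455,  0.27605554]), np.float64(0.0002578410163269335))
turn [ 0.55817844 -0.05380861  0.13590897]
plain [0.61928994 0.04573728 0.18090897]
hingeR [ 0.65620325 -0.14778075  0.138     ]
hingeL [0.60035852 0.15918075 0.138     ]
front [ 0.52541495 -0.05976919  0.        ]
```

```bash
python3 - <<'E'
from bench import r
from cab import *
c=r.camera("top");s=r.camera("scene")
obs=[(c,T(284,98),L(.24,0,.003)),(c,T(325,394),L(0,0,.003)),(s,S(347,397),L(0,0,.003)),(s,S(345,533),L(.24,0,.003)),
(s,S(135,693),np.array([.113,-.172,0])),(s,S(583,675),np.array([.113,.172,0])),(c,T(250,330),L(.095,.041,.044))][:6]
f=lambda q:np.concatenate([proj(k,W(p,q))-u for k,u,p in obs])
o=least_squares(f,[.6,0,.1]);q=o.x;print(q,np.round(f(q).reshape(-1,2),1).tolist())
for n,p in [("turn",L(.05,-.046,.038)),("plain",L(.14,.041,.038)),("hingeR",L(.12,-.156,0)),("hingeL",L(.12,.156,0)),("front",np.array([-.113,-.046,.0]))]:print(n,W(p,q))
np.save("q.npy",q)
a=c["pixels"].copy();b=s["pixels"].copy()
a=cv2.resize(a[120:260,220:370],None,fx=5,fy=5);b=cv2.resize(b[90:270,125:285],None,fx=4,fy=4)
pts=[L(u,y,0) for u in(0,.24) for y in(-.156,0,.156)]+[L(.05,-.046-.042,.038),L(.05,-.046+.042,.038),L(.095,.041,.038),L(.185,.041,.038)]
for p in pts:
    u=proj(c,W(p,q));cv2.circle(a,tuple(int(x) for x in ((u-[220,120]+.5)*5)),3,(0,0,255),-1)
    u=proj(s,W(p,q));cv2.circle(b,tuple(int(x) for x in ((u-[125,90]+.5)*4)),3,(0,0,255),-1)
cv2.imwrite("pics/ov.png",np.clip(np.hstack([a[:600,:],cv2.resize(b,(533,600))]).astype(int)*2,0,255)[:,:].astype(np.uint8)[:, :])
im=cv2.imread("pics/ov.png");cv2.imwrite("pics/ova.png",im[:,:700]);cv2.imwrite("pics/ovb.png",im[:,750:])
E
```

```text
[0.62478618 0.00265516 0.18534129] [[-0.2, 0.7], [0.0, 2.1], [0.6, 0.2], [-0.4, 0.4], [-0.2, 1.5], [-0.4, 0.4]]
turn [ 0.55492939 -0.05724406  0.13590897]
plain [0.61550426 0.04262928 0.18090897]
hingeR [ 0.65345854 -0.15068728  0.138     ]
hingeL [0.59596256 0.15596923 0.138     ]
front [ 0.52219846 -0.06338089  0.        ]
```

View pics/ova.png

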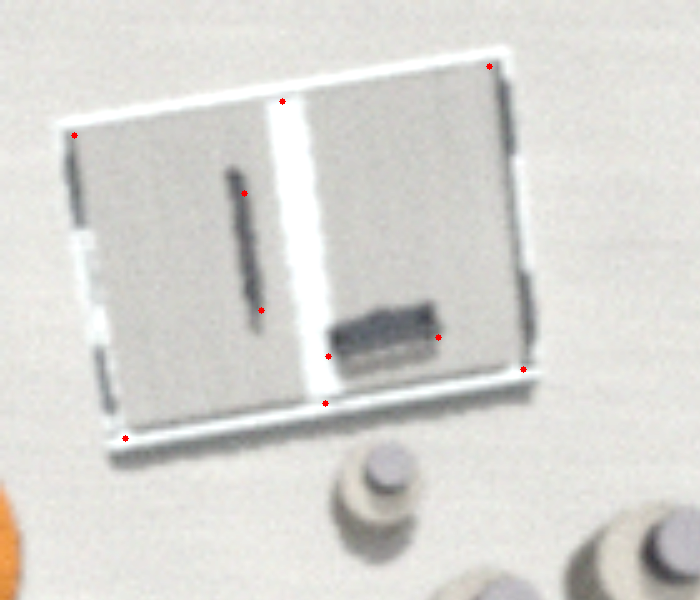

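View pics/ovb.png

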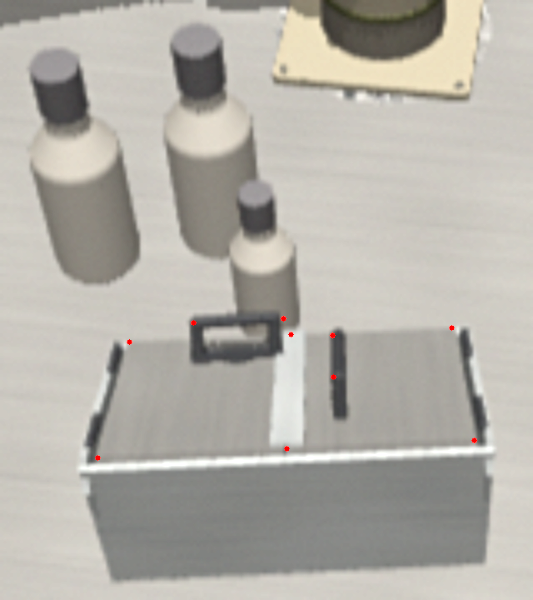

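```bash
cat > plan.py <<'E'
from cab import *
q=np.load("q.npy")
Rc=R.from_euler('z',q[2]).as_matrix()
def down(yaw=0.,tilt=0.):  # tool x forward at yaw; tilt: tool z leans forward
    z=np.array([np.sin(tilt)*np.cos(yaw),np.sin(tilt)*np.sin(yaw),-np.cos(tilt)])
    y=np.array([np.sin(yaw),-np.cos(yaw),0]);x=np.cross(y,z);return np.stack([x,y,z],1)
def go(r,p,Rt,grasp=False):
    s=r.read_state();R0=R.from_quat(s["eef_rot"]).as_matrix();p=np.array(p,float)
    if grasp: p=p+Rt[:,2]*.019
    d=R0.T@(p-s["ee_pos"]);w=R.from_matrix(R0.T@Rt).as_rotvec()
    n=max(np.linalg.norm(d)/.05,np.degrees(np.linalg.norm(w))/8.59)
    print("t",round(s["time"],2),"pos",np.round(s["ee_pos"],4),"w",round(s["width"],4),"F",np.round(s["ft_force"],1),"| d",np.round(d,4).tolist(),"rot",np.round(w,3).tolist(),"rows",round(n,1))
E
python3 - <<'E'
from bench import r
from plan import *
go(r,[.16,-.604,.42],down(0.0))
go(r,[.4515,-.056,.42],down(0.0))
E
```

```text
t 0.45 pos [ 0.16   -0.6042  0.2225] w 0.0872 F [-0.6  0.1  0.1] | d [0.0001, -0.0002, -0.1975] rot [-0.0, -0.0, 0.259] rows 3.9
t 0.45 pos [ 0.16   -0.6042  0.2225] w 0.0872 F [-0.6  0.1  0.1] | d [0.4221, -0.4553, -0.1975] rot [-0.0, -0.0, 0.259] rows 13.0
```

Call:
step_arm(
  increments=[
    [[0,0,-0.05],[0,0,0]],
    [[0,0,-0.1],[0,0,0]],
    [[0,0,-0.15],[0,0,0]],
    [[0.03,-0.03,-0.18],[0,0,0.05]],
    [[0.06,-0.065,-0.197],[0,0,0.09]],
  ],
  hand=-1,
)

```text
time: 0.95
ee_pos: [0.2008, -0.5271, 0.4213]
eef_rot: [0.997, 0.082, 0.0, 0.001]
ft_force: [1.6, 0.2, -0.1]
width: 0.0872
```

```bash
python3 - <<'E'
from bench import r
from plan import *
go(r,[.4515,-.056,.42],down(0.0))
E
```

```text
t 0.95 pos [ 0.2008 -0.5271  0.4213] w 0.0872 F [ 1.6  0.2 -0.1] | d [0.3244, -0.4237, 0.0004] rot [0.002, -0.001, 0.164] rows 10.7
```

Call:
step_arm(
  increments=[
    [[0.03,-0.039,0],[0,0,0.02]],
    [[0.06,-0.078,0],[0,0,0.04]],
    [[0.09,-0.117,0],[0,0,0.06]],
    [[0.12,-0.157,0],[0,0,0.08]],
    [[0.15,-0.196,0],[0,0,0.1]],
  ],
)

```text
time: 1.45
ee_pos: [0.3173, -0.307, 0.4211]
eef_rot: [0.999, 0.032, 0.001, 0.002]
ft_force: [1.2, -0.3, -0.4]
width: 0.0871
```

```bash
python3 - <<'E'
from bench import r
from plan import *
go(r,[.4515,-.056,.42],down(0.0))
E
```

```text
t 1.45 pos [ 0.3173 -0.307   0.4211] w 0.0871 F [ 1.2 -0.3 -0.4] | d [0.1499, -0.242, 0.0005] rot [0.003, -0.001, 0.064] rows 5.7
```

Call:
step_arm(
  increments=[
    [[0.025,-0.041,0],[0,0,0.02]],
    [[0.05,-0.082,0],[0,0,0.03]],
    [[0.075,-0.123,0],[0,0,0.04]],
    [[0.1,-0.164,0],[0,0,0.05]],
    [[0.125,-0.205,0],[0,0,0.06]],
  ],
)

```text
time: 1.95
ee_pos: [0.4294, -0.0925, 0.4209]
eef_rot: [1.0, 0.002, 0.001, 0.002]
ft_force: [1.1, -0.8, -0.6]
width: 0.087
```

```bash
python3 - <<'E'
from bench import r
from plan import *
go(r,[.4515,-.056,.42],down(0.0))
c=r.camera("wrist");cv2.imwrite("pics/w1.png",c["pixels"])
E
```

```text
t 1.95 pos [ 0.4294 -0.0925  0.4209] w 0.087 F [ 1.1 -0.8 -0.6] | d [0.0222, -0.0364, 0.0008] rot [0.004, -0.002, 0.003] rows 0.9
```

View pics/w1.png

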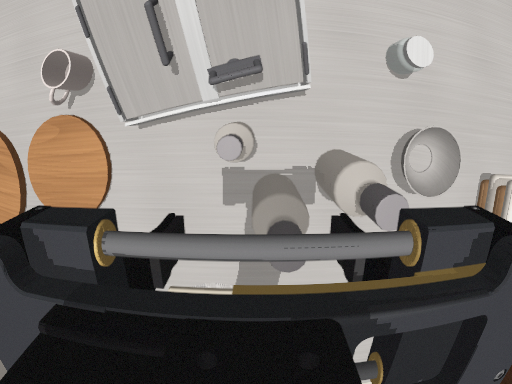

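```bash
cat >> plan.py <<'E'
def fray(c,u,v):
    k=c["camera_matrix"];e=c["extrinsics"];a=np.array([(u-k[0,2])/k[0,0],(v-k[1,2])/k[1,1]]);th=np.linalg.norm(a)
    s=np.sin(th)/th if th>1e-9 else 1.;d=np.array([a[0]*s,-a[1]*s,-np.cos(th)]);return e[:3,3],e[:3,:3]@d
def fz(c,u,v,z):
    o,d=fray(c,u,v);return o+d*(z-o[2])/d[2]
def fslope(c,u,v,out,q=q):
    n=Rc@np.array([-.5,0,ca]);P=W(L(0,0,out),q);o,d=fray(c,u,v);p=o+d*(n@(P-o))/(n@d)
    k=Rc.T@(p-P);return p,np.array([k@np.array([ca,0,.5]),k[1]])
E
python3 - <<'E'
from bench import r
from plan import *
c=r.camera("wrist");crop(c["pixels"],70,0,320,170,3,"pics/w1c.png")
print(fz(c,230,147,.197))
E
```

```text
[ 0.45886084 -0.05018506  0.197     ]
```

View pics/w1c.png

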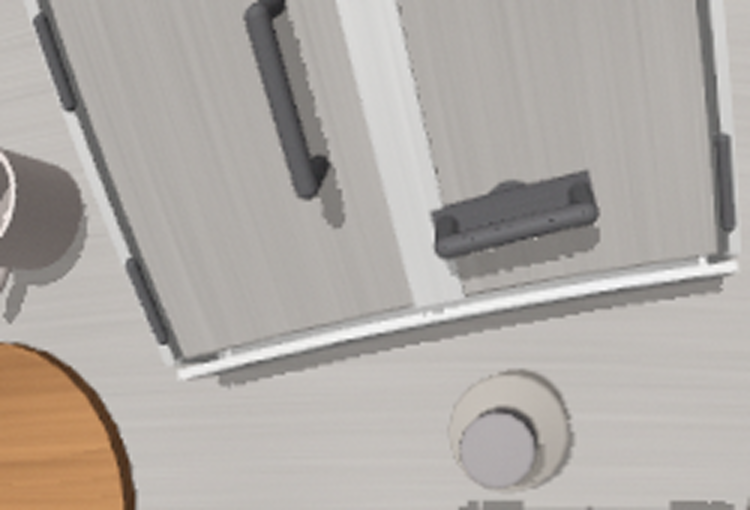

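```bash
python3 - <<'E'
from bench import r
from plan import *
c=r.camera("wrist");C=lambda a,b:(a/3+70-.33,b/3-.33)
print(fz(c,*C(498,448),.197))
for a in [(440,248),(592,212),(516,231),(258,12),(308,190),(283,101)]: p,k=fslope(c,*C(*a),.038);print(a,p,"up,y",k)
for a in [(437,300),(227,355),(720,262)]:print(fslope(c,*C(*a),.003))
go(r,[.4515,-.056,.42],down(0.0))
E
```

```text
[ 0.45487965 -0.06115288  0.197     ]
(440, 248) [ 0.54944663 -0.02730337  0.13598325] up,y [ 0.05014857 -0.01556171]
(592, 212) [ 0.56760769 -0.1024719   0.1382914 ] up,y [ 0.05476486 -0.09278962]
(516, 231) [ 0.55769977 -0.06511876  0.13664322] up,y [ 0.05146852 -0.05425037]
(258, 12) [0.65681953 0.04914754 0.20504733] up,y [0.18827673 0.03979296]
(308, 190) [0.5781369  0.03493923 0.15888622] up,y [0.0959545  0.04032778]
(283, 101) [0.61826237 0.04193187 0.18239989] up,y [0.14298185 0.03980626]
(array([ 0.52607799, -0.01888048,  0.08320407]), array([ 0.00521199, -0.00297666]))
(array([0.49843625, 0.10687506, 0.08089822]), array([0.00060029, 0.12571899]))
(array([ 0.55082039, -0.17693271,  0.08042844]), array([-0.00033927, -0.16288157]))
t 2.1 pos [ 0.4298 -0.0914  0.4208] w 0.0872 F [-0.4 -0.4 -0.2] | d [0.0221, -0.0352, 0.0007] rot [0.003, -0.002, 0.01] rows 0.8
```

Call:
step_arm(
  increments=[
    [[0.012,-0.017,0.04],[0,0,0]],
    [[0.023,-0.034,0.08],[0,0,0.005]],
    [[0.023,-0.034,0.12],[0,0,0.01]],
    [[0.023,-0.034,0.16],[0,0,0.01]],
    [[0.023,-0.034,0.16],[0,0,0.01]],
  ],
)

```text
time: 2.6
ee_pos: [0.4498, -0.0588, 0.2565]
eef_rot: [1.0, -0.001, -0.003, 0.001]
ft_force: [-0.5, 0.1, 0.6]
width: 0.0872
```

```bash
python3 - <<'E'
from bench import r
from plan import *
c=r.camera("wrist");crop(c["pixels"],100,0,400,200,2.5,"pics/w2.png")
go(r,[.453,-.058,.157],down(0.0))
E
```

```text
t 2.65 pos [ 0.4514 -0.0587  0.2598] w 0.0868 F [ 0.3 -0.6  0.5] | d [0.0017, -0.001, 0.1028] rot [0.003, 0.002, -0.002] rows 2.1
```

View pics/w2.png

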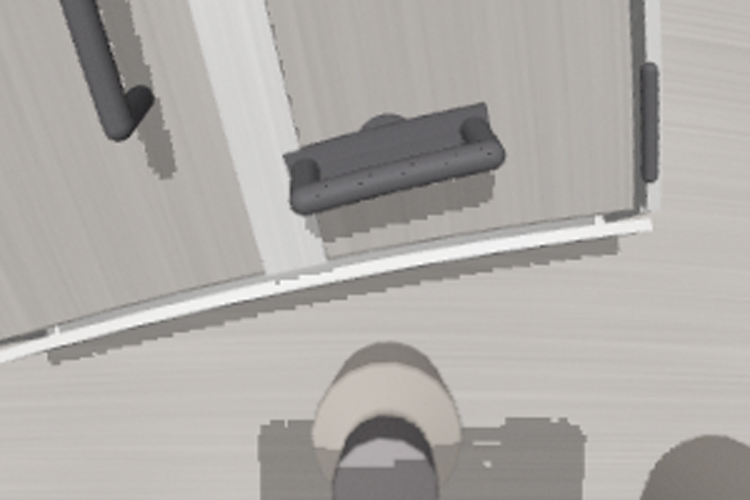

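The cap sits in line with the jaws (crop x≈387, which is u≈255). I descend and grip.

Call:
step_arm(
  increments=[
    [[0.002,0,0.035],[0,0,0]],
    [[0.002,0,0.07],[0,0,0]],
    [[0.002,0,0.1],[0,0,0]],
    [[0.002,0,0.103],[0,0,0]],
    [[0.002,0,0.103],[0,0,0]],
  ],
)

```text
time: 3.15
ee_pos: [0.4543, -0.0595, 0.1588]
eef_rot: [1.0, -0.001, -0.0, 0.001]
ft_force: [0.6, 0.4, 0.5]
width: 0.0866
```

Call:
step_arm(
  increments=[
    [[0,0,0],[0,0,0]],
    [[0,0,0],[0,0,0]],
    [[0,0,0],[0,0,0]],
    [[0,0,0],[0,0,0]],
    [[0,0,0],[0,0,0]],
  ],
  hand=1,
  grip_force=30,
)

```text
time: 3.65
ee_pos: [0.4544, -0.0595, 0.159]
eef_rot: [1.0, -0.001, 0.0, 0.001]
ft_force: [-0.4, -0.7, 0.0]
width: 0.0551
```

```bash
python3 - <<'E'
from bench import r
from plan import *
c=r.camera("scene");crop(c["pixels"],125,50,325,250,3,"pics/s2.png")
go(r,[.453,-.058,.157],down(0.0))
E
```

```text
t 3.7 pos [ 0.4543 -0.0595  0.1589] w 0.0512 F [ 0.5  0.5 -0.2] | d [-0.0013, -0.0015, 0.0019] rot [0.003, 0.0, -0.002] rows 0.1
```

View pics/s2.png

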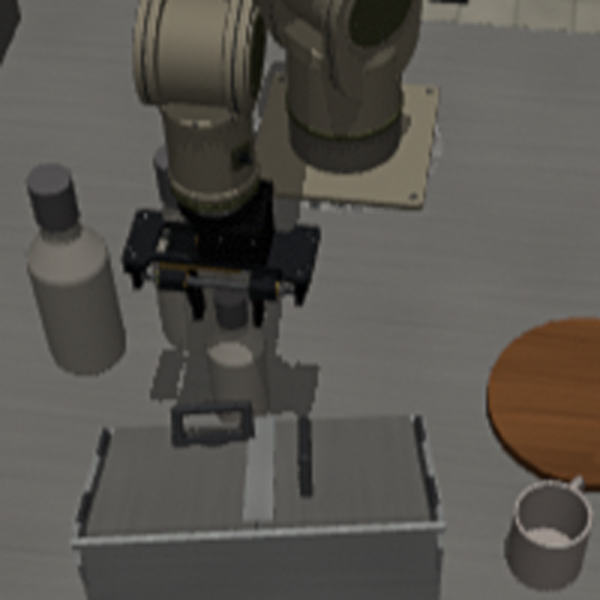

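Call:
step_arm(
  increments=[
    [[0,0,0],[0,0,0]],
    [[0,0,0],[0,0,0]],
    [[0,0,0],[0,0,0]],
    [[0,0,0],[0,0,0]],
    [[0,0,0],[0,0,0]],
  ],
)

```text
time: 4.2
ee_pos: [0.4542, -0.0594, 0.1588]
eef_rot: [1.0, -0.001, -0.0, 0.001]
ft_force: [0.4, 1.5, -0.7]
width: 0.0334
```

Call:
step_arm(
  increments=[
    [[0,0,-0.02],[0,0,0]],
    [[0,0,-0.045],[0,0,0]],
    [[0,0,-0.07],[0,0,0]],
    [[0,0,-0.09],[0,0,0]],
    [[0,0,-0.09],[0,0,0]],
  ],
)

```text
time: 4.7
ee_pos: [0.4553, -0.0593, 0.2508]
eef_rot: [1.0, -0.001, 0.002, 0.002]
ft_force: [0.5, 0.8, -3.3]
width: 0.0331
```

```bash
python3 - <<'E'
from bench import r
from plan import *
go(r,[.4017,.338,.249],down(0.0))
E
```

```text
t 4.7 pos [ 0.4553 -0.0593  0.2508] w 0.0331 F [ 0.5  0.8 -3.3] | d [-0.0546, -0.3972, 0.0001] rot [0.004, -0.003, -0.002] rows 8.0
```

Call:
step_arm(
  increments=[
    [[-0.002,-0.015,0],[0,0,0]],
    [[-0.006,-0.045,0],[0,0,0]],
    [[-0.011,-0.08,0],[0,0,0]],
    [[-0.016,-0.115,0],[0,0,0]],
    [[-0.021,-0.15,0],[0,0,0]],
  ],
)

```text
time: 5.2
ee_pos: [0.4333, 0.0928, 0.2486]
eef_rot: [1.0, -0.001, 0.001, 0.002]
ft_force: [-0.3, 0.6, -3.4]
width: 0.0334
```

Call:
step_arm(
  increments=[
    [[-0.005,-0.035,0],[0,0,0]],
    [[-0.01,-0.07,0],[0,0,0]],
    [[-0.015,-0.105,0],[0,0,0]],
    [[-0.02,-0.14,0],[0,0,0]],
    [[-0.025,-0.175,0],[0,0,0]],
  ],
)

```text
time: 5.7
ee_pos: [0.407, 0.2694, 0.2466]
eef_rot: [1.0, -0.001, 0.0, 0.002]
ft_force: [0.3, -0.1, -3.3]
width: 0.0329
```

```bash
python3 - <<'E'
from bench import r
from plan import *
go(r,[.4017,.338,.249],down(0.0))
E
```

```text
t 5.7 pos [0.407  0.2694 0.2466] w 0.0329 F [ 0.3 -0.1 -3.3] | d [-0.0054, -0.0685, -0.0027] rot [0.005, -0.0, -0.002] rows 1.4
```

Call:
step_arm(
  increments=[
    [[-0.002,-0.03,0],[0,0,0]],
    [[-0.005,-0.06,0],[0,0,0]],
    [[-0.005,-0.068,0],[0,0,0]],
    [[-0.005,-0.068,0.01],[0,0,0]],
    [[-0.005,-0.068,0.03],[0.005,0,0]],
  ],
)

```text
time: 6.2
ee_pos: [0.4021, 0.3371, 0.2155]
eef_rot: [1.0, -0.001, 0.0, -0.0]
ft_force: [0.7, -0.3, -4.0]
width: 0.0334
```

```bash
python3 - <<'E'
from bench import r
from plan import *
go(r,[.4017,.338,.180],down(0.0))
E
```

```text
t 6.2 pos [0.4021 0.3371 0.2155] w 0.0334 F [ 0.7 -0.3 -4. ] | d [-0.0004, -0.0008, 0.0355] rot [-0.0, -0.001, -0.001] rows 0.7
```

Call:
step_arm(
  increments=[
    [[0,0,0.012],[0,0,0]],
    [[0,0,0.024],[0,0,0]],
    [[0,0,0.03],[0,0,0]],
    [[0,0,0.034],[0,0,0]],
    [[0,0,0.036],[0,0,0]],
  ],
)

```text
time: 6.7
ee_pos: [0.4022, 0.3372, 0.1795]
eef_rot: [1.0, -0.001, 0.0, -0.0]
ft_force: [-0.1, -0.6, -3.2]
width: 0.0333
```

Call:
step_arm(
  increments=[
    [[0,0,0.001],[0,0,0]],
    [[0,0,0.001],[0,0,0]],
  ],
)

```text
time: 6.9
ee_pos: [0.4025, 0.3374, 0.179]
eef_rot: [1.0, -0.001, 0.001, -0.0]
ft_force: [1.1, -0.4, -2.1]
width: 0.0334
```

Just touching; lower a hair more, then release.

Call:
step_arm(
  increments=[
    [[0,0,0.001],[0,0,0]],
    [[0,0,0.0015],[0,0,0]],
  ],
)

```text
time: 7.1
ee_pos: [0.403, 0.3381, 0.1787]
eef_rot: [1.0, -0.001, 0.002, -0.001]
ft_force: [-0.8, -0.1, 9.2]
width: 0.0335
```

Call:
step_arm(
  increments=[
    [[0,0,0],[0,0,0]],
    [[0,0,0],[0,0,0]],
    [[0,0,0],[0,0,0]],
    [[0,0,0],[0,0,0]],
    [[0,0,0],[0,0,0]],
  ],
  hand=-1,
)

```text
time: 7.6
ee_pos: [0.403, 0.338, 0.1786]
eef_rot: [1.0, -0.001, 0.002, -0.001]
ft_force: [0.2, -0.0, -0.2]
width: 0.0652
```

Call:
step_arm(
  increments=[
    [[0,0,-0.03],[0,0,0]],
    [[0,0,-0.07],[0,0,0]],
    [[0,0,-0.11],[0,0,0]],
    [[0,0,-0.15],[0,0,0]],
    [[0,0,-0.18],[0,0,0]],
  ],
)

```text
time: 8.1
ee_pos: [0.4024, 0.3379, 0.3612]
eef_rot: [1.0, -0.001, 0.003, -0.001]
ft_force: [-0.1, -0.7, 0.5]
width: 0.0865
```

```bash
python3 - <<'E'
from bench import r
from plan import *
c=r.camera("wrist");cv2.imwrite("pics/w3.png",c["pixels"])
go(r,[.4017,.338,.180],down(0.0))
E
```

```text
t 8.15 pos [0.4031 0.3389 0.3651] w 0.0868 F [ 0.  -0.3  2. ] | d [-0.003, 0.0019, 0.1851] rot [-0.006, -0.009, -0.002] rows 3.7
```

View pics/w3.png

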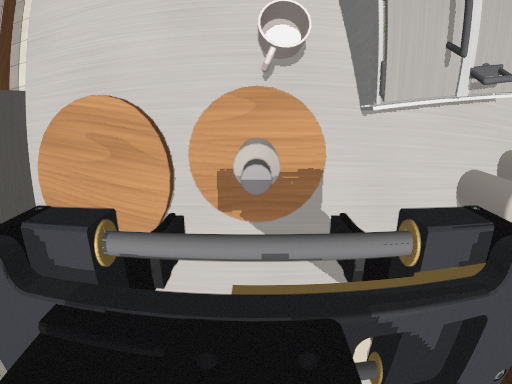

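Bottle stands upright mid-board (pixel 256,165). Next is the turning handle.

```bash
cat >> plan.py <<'E'
N=Rc@np.array([-.5,0,ca]);U=Rc@np.array([ca,0,.5]);Y=Rc@np.array([0,1,0.])
def hand(phi,roll=0.):
    """tool pose gripping turn bar at handle angle phi; roll about tool x"""
    b=-(R.from_rotvec(N*phi).apply(Y));z=R.from_rotvec(b*roll).apply(-N)
    return np.stack([b,np.cross(z,b),z],1)
E
python3 - <<'E'
from bench import r
from plan import *
print(np.round(r.read_state()["joint_positions"],2))
for ro in(0,.2,-.2):print(np.round(hand(.06,ro),2).tolist())
Rt=hand(.06,-.2) if hand(.06,-.2)[2,2]<hand(.06,.2)[2,2] else hand(.06,.2)
P=W(L(.05,-.048,.038),q);print(P)
go(r,P-Rt[:,2]*.15,Rt,True)
E
```

```text
[ 0.16  0.19 -1.08  1.43  0.17  1.61 -2.48]
[[0.23, -0.84, 0.49], [-0.97, -0.22, 0.09], [0.03, -0.5, -0.87]]
[[0.23, -0.72, 0.65], [-0.97, -0.2, 0.13], [0.03, -0.66, -0.75]]
[[0.23, -0.92, 0.32], [-0.97, -0.23, 0.05], [0.03, -0.32, -0.95]]
[ 0.55529795 -0.05920981  0.13590897]
t 8.15 pos [0.4031 0.3389 0.3651] w 0.0868 F [ 0.  -0.3  2. ] | d [0.1106, 0.4047, 0.1037] rot [0.243, 0.236, 1.315] rows 9.1
```

```bash
cat >> plan.py <<'E'
def handf(phi,roll=0.):
    M=hand(phi,roll);return M@np.diag([-1.,-1,1])
E
python3 - <<'E'
from bench import r
from plan import *
for ro in(-.2,):
  Rt=handf(.06,ro)
  P=W(L(.05,-.048,.038),q)
  go(r,P-Rt[:,2]*.15,Rt,True)
  go(r,[.45,.15,.36],down(1.5))
E
```

```text
t 8.15 pos [0.4031 0.3389 0.3651] w 0.0868 F [ 0.  -0.3  2. ] | d [0.1106, 0.4047, 0.1037] rot [-0.252, 0.26, -1.798] rows 12.2
t 8.15 pos [0.4031 0.3389 0.3651] w 0.0868 F [ 0.  -0.3  2. ] | d [0.0471, 0.1888, 0.0044] rot [0.002, -0.011, -1.502] rows 10.0
```

Call:
step_arm(
  increments=[
    [[0.005,0.019,0],[0,0,-0.14]],
    [[0.01,0.038,0],[0,0,-0.29]],
    [[0.015,0.057,0],[0,0,-0.44]],
    [[0.02,0.076,0],[0,0,-0.58]],
    [[0.025,0.095,0],[0,0,-0.73]],
  ],
)

```text
time: 8.65
ee_pos: [0.4281, 0.2431, 0.3645]
eef_rot: [0.933, 0.359, 0.005, -0.001]
ft_force: [1.3, -0.1, -0.2]
width: 0.0872
```

```bash
python3 - <<'E'
from bench import r
from plan import *
print(np.round(r.read_state()["joint_positions"],2))
go(r,[.45,.13,.36],down(1.5))
E
```

```text
[ 0.46  0.07 -1.11  1.51  0.06  1.59 -1.48]
t 8.65 pos [0.4281 0.2431 0.3645] w 0.0872 F [ 1.3 -0.1 -0.2] | d [-0.0595, 0.0986, 0.004] rot [0.005, -0.009, -0.766] rows 5.1
```

Good: q7 is moving away from its limit. Continuing.

Call:
step_arm(
  increments=[
    [[-0.012,0.02,0],[0,0,-0.14]],
    [[-0.024,0.04,0],[0,0,-0.29]],
    [[-0.036,0.06,0],[0,0,-0.44]],
    [[-0.048,0.08,0],[0,0,-0.59]],
    [[-0.06,0.1,0],[0,0,-0.74]],
  ],
)

```text
time: 9.15
ee_pos: [0.4506, 0.1276, 0.3638]
eef_rot: [0.738, 0.674, 0.005, 0.001]
ft_force: [-0.3, 0.0, -0.0]
width: 0.0872
```

```bash
python3 - <<'E'
from bench import r
from plan import *
print(np.round(r.read_state()["joint_positions"],2))
Rt=handf(.06,-.2)
P=W(L(.05,-.048,.038),q)
go(r,P-Rt[:,2]*.15,Rt,True)
E
```

```text
[ 0.65 -0.03 -0.98  1.57 -0.03  1.58 -0.42]
t 9.15 pos [0.4506 0.1276 0.3638] w 0.0872 F [-0.3  0.  -0. ] | d [-0.187, 0.0798, 0.1033] rot [-0.316, 0.019, -0.331] rows 4.6
```

Call:
step_arm(
  increments=[
    [[-0.036,0.016,0.01],[-0.06,0,-0.06]],
    [[-0.073,0.032,0.02],[-0.12,0,-0.13]],
    [[-0.11,0.048,0.04],[-0.18,0.01,-0.19]],
    [[-0.147,0.064,0.06],[-0.25,0.01,-0.26]],
    [[-0.185,0.08,0.08],[-0.31,0.02,-0.33]],
  ],
)

```text
time: 9.65
ee_pos: [0.5144, -0.0648, 0.2831]
eef_rot: [0.608, 0.778, 0.116, 0.111]
ft_force: [1.0, 1.3, 0.2]
width: 0.0868
```

```bash
python3 - <<'E'
from bench import r
from plan import *
c=r.camera("wrist");cv2.imwrite("pics/w4.png",c["pixels"]);print(np.round(c["extrinsics"],3).tolist())
np.savez("w4.npz",**c)
Rt=handf(.06,-.2)
P=W(L(.05,-.048,.038),q)
go(r,P-Rt[:,2]*.15,Rt,True)
E
```

```text
[[0.919, -0.154, -0.362, 0.448], [0.236, 0.952, 0.193, -0.008], [0.315, -0.263, 0.912, 0.435], [0.0, 0.0, 0.0, 1.0]]
t 9.7 pos [ 0.5128 -0.0729  0.2784] w 0.0872 F [-1.  -8.  -5.1] | d [0.0076, -0.0028, 0.0181] rot [-0.004, 0.001, 0.002] rows 0.4
```

View pics/w4.png

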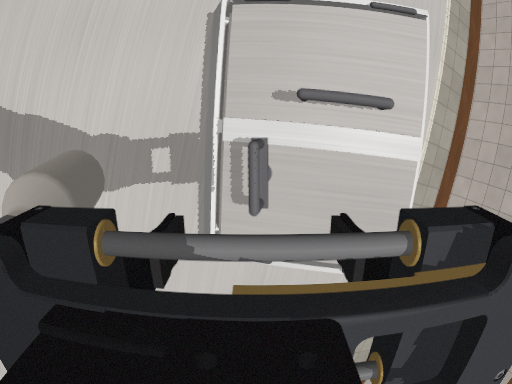

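```bash
python3 - <<'E'
from bench import r
from plan import *
c=r.camera("wrist");crop(c["pixels"],170,60,420,240,3,"pics/w4c.png")
print(r.read_state()["ft_force"])
s=r.camera("scene");crop(s["pixels"],100,60,300,240,3,"pics/s4.png")
E
```

```text
[-0.61690386  0.31266829  0.35695369]
```

View pics/w4c.png

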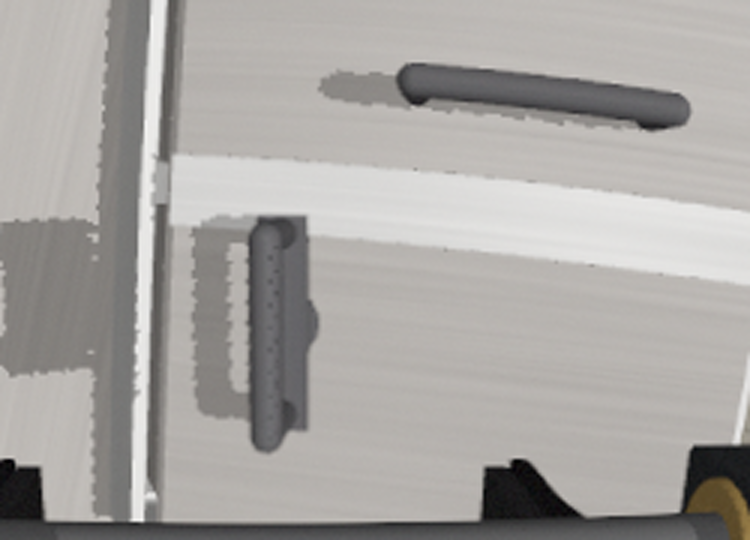

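View pics/s4.png

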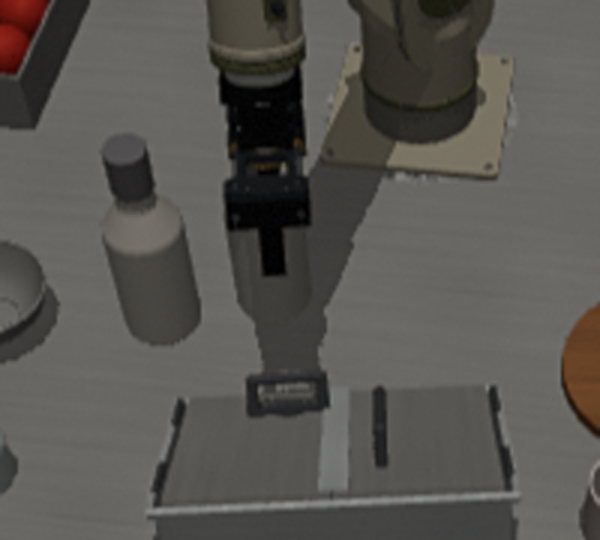

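```bash
python3 - <<'E'
from bench import r
from plan import *
c=r.camera("wrist");C=lambda a,b:(a/3+170-.33,b/3+60-.33)
for a in [(266,225),(267,443),(266,334),(415,80),(677,110)]: p,k=fslope(c,*C(*a),.038);print(a,p,"up,y",k)
for a in [(170,156),(170,222),(742,212),(742,284)]:print(a,fslope(c,*C(*a),.003))
Rt=handf(.04,-.2)
P=fslope(c,*C(266,334),.038)[0]
go(r,P-Rt[:,2]*.06,Rt,True)
E
```

```text
(266, 225) [ 0.55019934 -0.01429607  0.1377943 ] up,y [ 0.05377068 -0.0029159 ]
(267, 443) [ 0.56889577 -0.09152289  0.14018726] up,y [ 0.05855658 -0.0822655 ]
(266, 334) [ 0.55917553 -0.05207364  0.1388686 ] up,y [ 0.05591927 -0.04170062]
(415, 80) [0.58149229 0.0461334  0.16198128] up,y [0.10214463 0.0507119 ]
(677, 110) [0.6586468  0.05991161 0.20722948] up,y [0.19264104 0.05003594]
(170, 156) (array([0.52288186, 0.00357795, 0.08377986]), array([0.00636357, 0.01968612]))
(170, 222) (array([ 0.52875403, -0.02224585,  0.08436457]), array([ 0.00753298, -0.00677754]))
(742, 212) (array([0.7147943 , 0.03799665, 0.19634491]), array([0.23149366, 0.01814934]))
(742, 284) (array([0.7229304 , 0.01138791, 0.19813079]), array([ 0.23506543, -0.00950302]))
t 9.85 pos [ 0.5136 -0.064   0.2827] w 0.0872 F [0.6 1.5 0.8] | d [0.0048, -0.0002, 0.1102] rot [-0.007, 0.002, 0.016] rows 2.2
```

```bash
python3 - <<'E'
from bench import r
from plan import *
Rt=handf(.06,-.2)
P=W(L(.0495,-.048,.038),q)
go(r,P-Rt[:,2]*.065,Rt,True)
go(r,P-Rt[:,2]*.004,Rt,True)
E
```

```text
t 9.85 pos [ 0.5136 -0.064   0.2827] w 0.0872 F [0.6 1.5 0.8] | d [-0.001, -0.0068, 0.1066] rot [-0.007, -0.002, -0.004] rows 2.1
t 9.85 pos [ 0.5136 -0.064   0.2827] w 0.0872 F [0.6 1.5 0.8] | d [-0.0011, -0.0064, 0.1676] rot [-0.007, -0.002, -0.004] rows 3.4
```

Call:
step_arm(
  increments=[
    [[-0.001,-0.004,0.025],[0,0,0]],
    [[-0.001,-0.006,0.05],[0,0,0]],
    [[-0.001,-0.006,0.075],[0,0,0]],
    [[-0.001,-0.006,0.09],[0,0,0]],
    [[-0.001,-0.006,0.09],[0,0,0]],
  ],
  hand=0,
)

```text
time: 10.35
ee_pos: [0.5358, -0.0601, 0.194]
eef_rot: [0.609, 0.777, 0.115, 0.106]
ft_force: [-0.7, 0.9, 0.2]
width: 0.0547
```

```bash
python3 - <<'E'
from bench import r
from plan import *
c=r.camera("wrist");cv2.imwrite("pics/w5.png",c["pixels"])
Rt=handf(.06,-.2)
P=W(L(.0495,-.048,.038),q)
go(r,P-Rt[:,2]*.004,Rt,True)
s=r.camera("scene");crop(s["pixels"],100,60,300,240,3,"pics/s5.png")
E
```

```text
t 10.4 pos [ 0.5361 -0.0605  0.1954] w 0.051 F [-0.8 -0.6  1.2] | d [-0.0018, -0.0008, 0.0776] rot [-0.008, -0.004, -0.002] rows 1.6
```

View pics/w5.png

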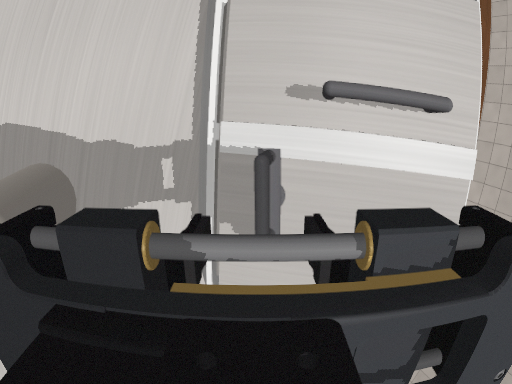

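View pics/s5.png

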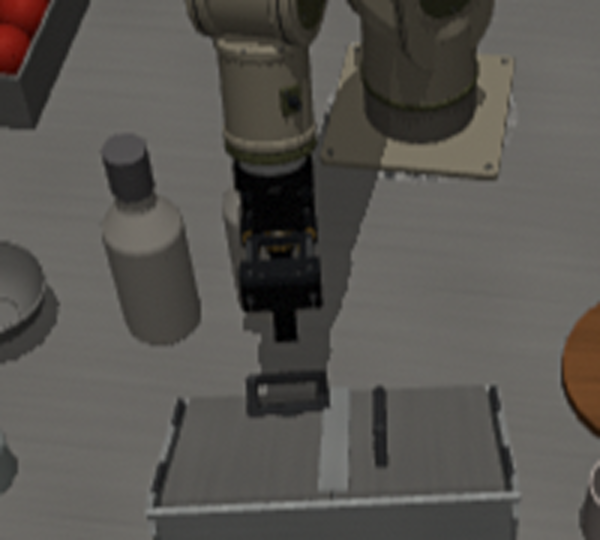

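Call:
step_arm(
  increments=[
    [[-0.001,-0.001,0.02],[0,0,0]],
    [[-0.001,-0.001,0.04],[0,0,0]],
    [[-0.001,-0.001,0.06],[-0.004,0,0]],
    [[-0.001,-0.001,0.077],[-0.007,0,0]],
    [[-0.001,-0.001,0.077],[-0.007,0,0]],
  ],
)

```text
time: 10.95
ee_pos: [0.5593, -0.058, 0.1223]
eef_rot: [0.609, 0.777, 0.118, 0.109]
ft_force: [-0.6, -0.4, 0.8]
width: 0.0437
```

Call:
step_arm(
  increments=[
    [[0,0,0],[0,0,0]],
    [[0,0,0],[0,0,0]],
    [[0,0,0],[0,0,0]],
    [[0,0,0],[0,0,0]],
    [[0,0,0],[0,0,0]],
  ],
  hand=1,
  grip_force=20,
)

```text
time: 11.45
ee_pos: [0.562, -0.0576, 0.1244]
eef_rot: [0.609, 0.776, 0.12, 0.112]
ft_force: [17.5, 2.4, -2.2]
width: 0.0112
```

```bash
python3 - <<'E'
from bench import r
from plan import *
Rt=handf(.06,-.2)
P=W(L(.0495,-.048,.038),q)
go(r,P-Rt[:,2]*.004,Rt,True)
print(np.round(r.read_state()["joint_positions"],2))
E
```

```text
t 11.45 pos [ 0.562  -0.0576  0.1244] w 0.0112 F [17.5  2.4 -2.2] | d [-0.0003, -0.0034, 0.002] rot [0.006, -0.002, -0.002] rows 0.1
[ 0.74  0.12 -0.7   2.    0.01  0.72  0.29]
```

```bash
cat >> plan.py <<'E'
def rows(r,poses):
    """poses: list of (TCP pos, R) -> prints rows"""
    s=r.read_state();R0=R.from_quat(s["eef_rot"]).as_matrix();o=[]
    for p,Rt in poses:
        o.append([np.round(R0.T@(np.array(p)-s["ee_pos"]),4).tolist(),np.round(R.from_matrix(R0.T@Rt).as_rotvec(),3).tolist()])
    print("t",round(s["time"],2),"F",np.round(s["ft_force"],1),"T",np.round(s["torque"],2),"w",round(s["width"],4),"p",np.round(s["ee_pos"],4))
    print(o)
def turn(r,P,phis,back=.004,flip=True,end=1.6):
    o=[]
    for f in phis:
        roll=-.2*(1-(f-.06)/1.5);Rt=handf(f,roll);o.append((P+Rt[:,2]*(.019-back),Rt))
    rows(r,o)
E
python3 - <<'E'
from bench import r
from plan import *
s=r.read_state();M=R.from_quat(s["eef_rot"]).as_matrix();P=s["ee_pos"]-M[:,2]*.015;np.save("P.npy",P);print(P)
turn(r,P,[.16,.26,.36,.46,.56])
E
```

```text
[ 0.55722454 -0.05837106  0.13862787]
t 11.45 F [17.5  2.4 -2.2] T [ 0.42 -3.29  0.02] w 0.0112 p [ 0.562  -0.0576  0.1244]
[[[-0.0003, 0.0001, -0.0], [-0.007, -0.021, -0.1]], [[-0.0006, 0.0004, -0.0], [-0.02, -0.039, -0.199]], [[-0.0007, 0.0006, -0.0], [-0.034, -0.055, -0.297]], [[-0.0009, 0.0009, -0.0001], [-0.046, -0.07, -0.396]], [[-0.001, 0.0012, -0.0001], [-0.059, -0.084, -0.495]]]
```

Call:
step_arm(
  increments=[
    [[0,0,0],[-0.007,-0.02,-0.1]],
    [[-0.0005,0.0005,0],[-0.02,-0.04,-0.2]],
    [[-0.0005,0.0005,0],[-0.035,-0.055,-0.3]],
    [[-0.001,0.001,0],[-0.045,-0.07,-0.4]],
    [[-0.001,0.001,0],[-0.06,-0.085,-0.5]],
  ],
)

```text
time: 11.95
ee_pos: [0.5625, -0.0586, 0.1246]
eef_rot: [0.397, 0.894, 0.085, 0.189]
ft_force: [-2.9, -1.2, 0.6]
width: 0.0111
```

```bash
python3 - <<'E'
from bench import r
from plan import *
P=np.load("P.npy");turn(r,P,[.56,.66,.76,.86,.96])
turn(r,P,[.66,.76,.86,.96,1.06])
E
```

```text
t 11.95 F [-2.9 -1.2  0.6] T [-0.27  0.97 -0.14] w 0.0111 p [ 0.5625 -0.0586  0.1246]
[[[-0.0003, 0.0008, -0.0], [-0.0, 0.001, 0.009]], [[-0.0005, 0.001, -0.0], [-0.013, -0.011, -0.091]], [[-0.0006, 0.0013, -0.0], [-0.027, -0.023, -0.19]], [[-0.0007, 0.0015, -0.0], [-0.04, -0.033, -0.29]], [[-0.0008, 0.0017, -0.0], [-0.053, -0.042, -0.389]]]
t 11.95 F [-2.9 -1.2  0.6] T [-0.27  0.97 -0.14] w 0.0111 p [ 0.5625 -0.0586  0.1246]
[[[-0.0005, 0.001, -0.0], [-0.013, -0.011, -0.091]], [[-0.0006, 0.0013, -0.0], [-0.027, -0.023, -0.19]], [[-0.0007, 0.0015, -0.0], [-0.04, -0.033, -0.29]], [[-0.0008, 0.0017, -0.0], [-0.053, -0.042, -0.389]], [[-0.0008, 0.0019, -0.0001], [-0.065, -0.049, -0.489]]]
```

Turning smoothly with low force.

Call:
step_arm(
  increments=[
    [[-0.0005,0.0005,0],[-0.013,-0.011,-0.09]],
    [[-0.0005,0.0005,0],[-0.027,-0.023,-0.19]],
    [[-0.0005,0.001,0],[-0.04,-0.033,-0.29]],
    [[-0.0005,0.001,0],[-0.053,-0.042,-0.39]],
    [[-0.0005,0.001,0],[-0.065,-0.05,-0.49]],
  ],
)

```text
time: 12.45
ee_pos: [0.5628, -0.0592, 0.1247]
eef_rot: [0.163, 0.956, 0.055, 0.238]
ft_force: [-3.6, -2.2, 0.3]
width: 0.0113
```

```bash
python3 - <<'E'
from bench import r
from plan import *
P=np.load("P.npy");turn(r,P,[1.16,1.26,1.36,1.46,1.57])
print(np.round(r.read_state()["joint_positions"],2))
E
```

```text
t 12.45 F [-3.6 -2.2  0.3] T [-0.61  1.15 -0.34] w 0.0113 p [ 0.5628 -0.0592  0.1247]
[[[-0.0012, 0.002, 0.0001], [-0.015, -0.006, -0.095]], [[-0.0013, 0.0022, 0.0001], [-0.028, -0.01, -0.195]], [[-0.0013, 0.0024, 0.0001], [-0.041, -0.014, -0.295]], [[-0.0012, 0.0026, 0.0001], [-0.054, -0.016, -0.395]], [[-0.0011, 0.0028, 0.0001], [-0.068, -0.017, -0.505]]]
[ 0.84  0.02 -0.77  2.14 -0.1   0.49  1.38]
```

Call:
step_arm(
  increments=[
    [[-0.0005,0.0005,0],[-0.015,-0.006,-0.095]],
    [[-0.0005,0.0005,0],[-0.028,-0.01,-0.195]],
    [[-0.0005,0.0005,0],[-0.041,-0.014,-0.295]],
    [[-0.0005,0.0005,0],[-0.054,-0.016,-0.395]],
    [[-0.0005,0.0005,0],[-0.068,-0.017,-0.5]],
  ],
)

```text
time: 12.95
ee_pos: [0.5629, -0.0597, 0.125]
eef_rot: [-0.088, 0.962, 0.024, 0.258]
ft_force: [-3.8, -2.8, 0.6]
width: 0.0114
```

```bash
python3 - <<'E'
from bench import r
from plan import *
P=np.load("P.npy");turn(r,P,[1.57])
print(np.round(r.read_state()["joint_positions"],2))
c=r.camera("wrist");cv2.imwrite("pics/w6.png",c["pixels"])
s=r.camera("scene");crop(s["pixels"],100,60,300,240,3,"pics/s6.png")
E
```

```text
t 12.95 F [-3.8 -2.8  0.6] T [-0.65  0.94 -0.33] w 0.0114 p [ 0.5629 -0.0597  0.125 ]
[[[-0.0022, 0.0024, 0.0005], [-0.001, -0.0, -0.002]]]
[ 0.9   0.03 -0.77  2.15 -0.29  0.49  2.11]
```

View pics/w6.png

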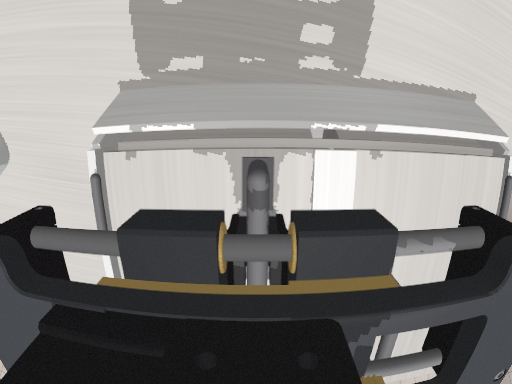

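View pics/s6.png

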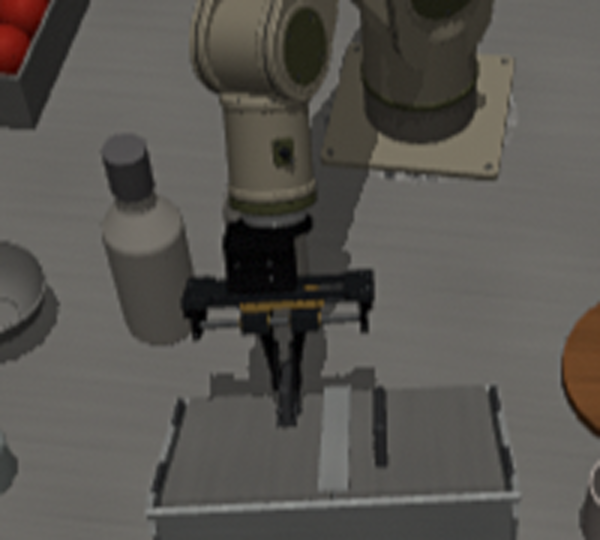

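```bash
cat >> plan.py <<'E'
def arc(r,P0,ths,side,k,M0,back=.004,k0=0.):
    """side -1: right leaf(+U), +1: left leaf(-U). P0 grip point at theta=0"""
    H=W(L(.12,side*.156,0),q);o=[]
    for t in ths:
        P=H+R.from_rotvec(-side*U*t).apply(P0-H);Rt=R.from_rotvec(-side*U*(k*t)).as_matrix()@M0
        o.append((P+Rt[:,2]*(.019-back),Rt))
    rows(r,o)
E
python3 - <<'E'
from bench import r
from plan import *
s=r.read_state();M=R.from_quat(s["eef_rot"]).as_matrix();P=s["ee_pos"]-M[:,2]*.015;np.save("P1.npy",P)
k=Rc.T@(P-W(L(0,0,0),q));print("up",k@[ca,0,.5],"y",k[1],"out",k@[-.5,0,ca])
arc(r,P,[.1,.2,.3,.4,.5],-1,.5,handf(1.57,0))
E
```

```text
up 0.05092888285282464 y -0.04991395937233575 out 0.03975378138700981
t 13.05 F [-3.2 -2.4  0.2] T [-0.6   1.06 -0.23] w 0.0111 p [ 0.5629 -0.0597  0.1249]
[[[-0.0, -0.0038, -0.0104], [-0.049, -0.0, -0.004]], [[-0.0, -0.0085, -0.0204], [-0.099, -0.0, -0.004]], [[-0.0001, -0.0142, -0.0298], [-0.149, 0.0, -0.004]], [[-0.0001, -0.0209, -0.0385], [-0.199, 0.0, -0.004]], [[-0.0001, -0.0283, -0.0465], [-0.249, 0.0, -0.004]]]
```

Call:
step_arm(
  increments=[
    [[0,-0.004,-0.0105],[-0.05,0,0]],
    [[0,-0.0085,-0.0205],[-0.1,0,0]],
    [[0,-0.014,-0.03],[-0.15,0,0]],
    [[0,-0.021,-0.0385],[-0.2,0,0]],
    [[0,-0.0285,-0.0465],[-0.25,0,0]],
  ],
  grip_force=35,
)

```text
time: 13.55
ee_pos: [0.5447, -0.0893, 0.165]
eef_rot: [-0.118, 0.951, 0.148, 0.243]
ft_force: [4.7, 8.4, -6.8]
width: 0.0109
```

```bash
python3 - <<'E'
from bench import r
from plan import *
P=np.load("P1.npy")
arc(r,P,[.5,.6,.7,.8,.9,1.0],-1,.5,handf(1.57,0))
print(np.round(r.read_state()["joint_positions"],2))
s=r.camera("scene");crop(s["pixels"],100,60,300,240,3,"pics/s7.png")
E
```

```text
t 13.55 F [ 4.7  8.4 -6.8] T [0.8  0.25 0.47] w 0.0109 p [ 0.5447 -0.0893  0.165 ]
[[[-0.0003, -0.0025, -0.0007], [0.006, -0.001, -0.006]], [[-0.0003, -0.0086, -0.0097], [-0.044, -0.0, -0.006]], [[-0.0003, -0.0156, -0.018], [-0.094, -0.0, -0.006]], [[-0.0004, -0.0234, -0.0255], [-0.144, -0.0, -0.006]], [[-0.0004, -0.0319, -0.0322], [-0.194, 0.0, -0.006]], [[-0.0005, -0.041, -0.038], [-0.244, 0.0, -0.006]]]
[ 1.05  0.09 -0.69  2.02 -0.6   0.84  2.56]
```

View pics/s7.png

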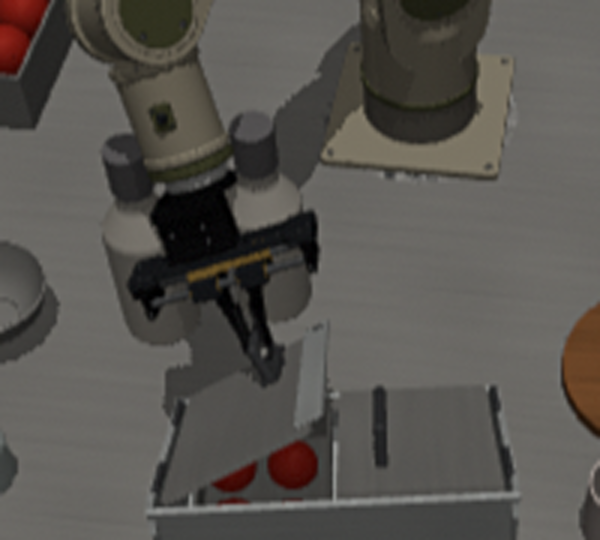

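```bash
python3 - <<'E'
from bench import r
from plan import *
P0=np.load("P1.npy");H=W(L(.12,-.156,0),q);o=[]
for t,ro in [(.58,.22),(.66,.2),(.74,.18),(.82,.16),(.9,.14)]:
    P=H+R.from_rotvec(U*t).apply(P0-H);Rt=R.from_rotvec(U*ro).as_matrix()@handf(1.57,0);o.append((P+Rt[:,2]*.015,Rt))
rows(r,o)
E
```

```text
t 13.6 F [-12.9  10.7  15.8] T [3.3  1.13 2.1 ] w 0.0112 p [ 0.5445 -0.0912  0.1659]
[[[-0.0003, -0.0068, -0.0066], [0.039, 0.0, -0.009]], [[-0.0003, -0.0131, -0.0134], [0.059, -0.0, -0.009]], [[-0.0004, -0.0199, -0.0197], [0.079, -0.0, -0.009]], [[-0.0005, -0.0272, -0.0255], [0.099, -0.0, -0.009]], [[-0.0006, -0.0349, -0.0308], [0.119, -0.0, -0.009]]]
```

Call:
step_arm(
  increments=[
    [[0,-0.005,-0.006],[0.04,0,0]],
    [[0,-0.011,-0.013],[0.06,0,0]],
    [[0,-0.018,-0.02],[0.08,0,0]],
  ],
)

```text
time: 13.9
ee_pos: [0.5406, -0.1096, 0.1782]
eef_rot: [-0.108, 0.956, 0.115, 0.246]
ft_force: [-6.0, 16.6, 6.2]
width: 0.0106
```

```bash
cat > nx.py <<'E'
import sys
from bench import r
from plan import *
P0=np.load("P1.npy");H=W(L(.12,-.156,0),q);o=[]
for a in sys.argv[1:]:
    t,ro=map(float,a.split(','))
    P=H+R.from_rotvec(U*t).apply(P0-H);Rt=R.from_rotvec(U*ro).as_matrix()@handf(1.57,0);o.append((P+Rt[:,2]*.015,Rt))
rows(r,o)
print(np.round(r.read_state()["joint_positions"],2))
E
python3 nx.py .74,.18 .82,.12 .9,.08 .98,.04
```

```text
t 13.9 F [-6.  16.6  6.2] T [3.71 0.77 2.19] w 0.0106 p [ 0.5406 -0.1096  0.1782]
[[[-0.0004, -0.0069, -0.001], [0.007, -0.004, -0.009]], [[-0.0005, -0.0152, -0.0063], [0.067, -0.004, -0.009]], [[-0.0005, -0.0236, -0.011], [0.107, -0.004, -0.009]], [[-0.0006, -0.0323, -0.0151], [0.147, -0.005, -0.009]]]
[ 1.06  0.04 -0.68  2.03 -0.57  0.83  2.53]
```

Call:
step_arm(
  increments=[
    [[0,0.002,0],[0,0,0]],
    [[0,0.002,0],[0,0,0]],
    [[0,0.002,0],[0,0,0]],
    [[0,0.002,0],[0,0,0]],
  ],
  hand=0.3,
)

```text
time: 14.3
ee_pos: [0.5402, -0.1077, 0.1785]
eef_rot: [-0.108, 0.956, 0.115, 0.246]
ft_force: [0.0, 0.5, -0.1]
width: 0.029
```

```bash
python3 nx.py .74,.18 
python3 - <<'E'
from bench import r
import cv2
from h import crop
s=r.camera("scene");crop(s["pixels"],100,60,300,240,3,"pics/s8.png")
c=r.camera("wrist");cv2.imwrite("pics/w8.png",c["pixels"])
E
```

```text
t 14.3 F [ 0.   0.5 -0.1] T [-0.21  0.37 -0.  ] w 0.029 p [ 0.5402 -0.1077  0.1785]
[[[-0.0003, -0.0089, -0.001], [0.007, -0.004, -0.01]]]
[ 1.06  0.03 -0.68  2.03 -0.58  0.83  2.52]
```

View pics/s8.png

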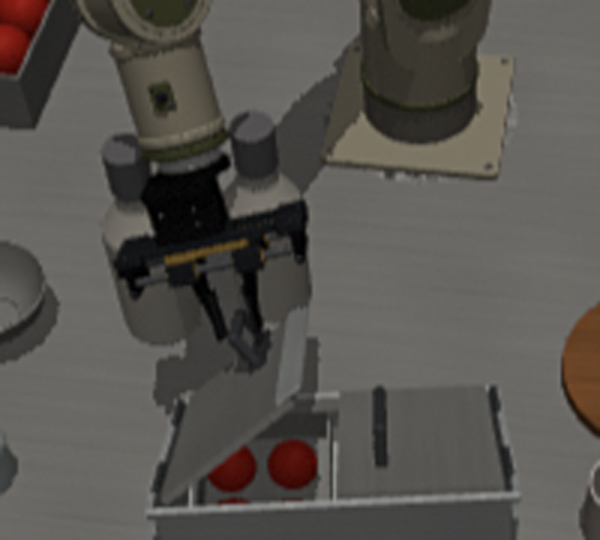

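View pics/w8.png

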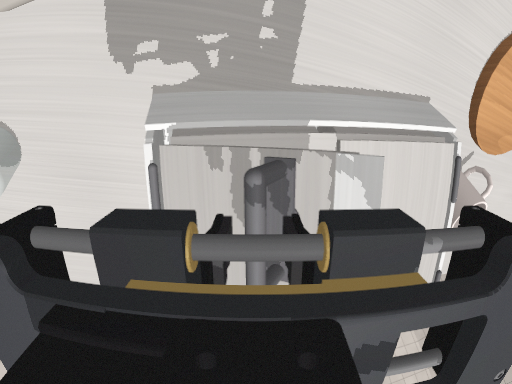

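```bash
cat > nl.py <<'E'
# usage: nl.py up,y,out,roll  : TCP in leaf coordinates, handf(0,roll) orientation
import sys
from bench import r
from plan import *
o=[]
for a in sys.argv[1:]:
    u,y,t,ro=map(float,a.split(','));o.append((W(L(u,y,t),q),handf(0,ro)))
s=r.read_state();k=Rc.T@(s["ee_pos"]-W(L(0,0,0),q));print("leaf coords up",k@[ca,0,.5],"y",k[1],"out",k@[-.5,0,ca])
rows(r,o);print(np.round(s["joint_positions"],2))
E
python3 nl.py .1,.0,.25,-.2
python3 - <<'E'
from bench import r
from plan import *
M=R.from_quat(r.read_state()["eef_rot"]).as_matrix();print(M.T@[0,0,1],M[:,2])
E
```

```text
leaf coords up 0.05060804410330093 y -0.09292091568488779 out 0.08679126676886997
t 14.4 F [-0.5  0.2 -1.2] T [-0.19  0.47  0.03] w 0.0298 p [ 0.5401 -0.1078  0.1785]
[[[-0.0475, 0.1221, -0.1433], [0.3, 0.006, 1.569]]]
[ 1.06  0.03 -0.68  2.03 -0.58  0.83  2.52]
[-0.49508842  0.16621353 -0.8527957 ] [ 0.44552236  0.27248727 -0.8527957 ]
```

Call:
step_arm(
  increments=[
    [[0,0,-0.025],[0,0,0]],
    [[0,0,-0.05],[0,0,0]],
    [[-0.02,0.007,-0.085],[0.05,0,0.05]],
    [[-0.04,0.015,-0.12],[0.1,0,0.15]],
    [[-0.065,0.03,-0.155],[0.15,0,0.3]],
  ],
)

```text
time: 14.9
ee_pos: [0.5181, -0.1128, 0.3476]
eef_rot: [0.051, 0.968, 0.078, 0.234]
ft_force: [0.9, -1.2, 0.4]
width: 0.0307
```

```bash
python3 nl.py .1,.02,.25,-.2
```

```text
leaf coords up 0.1156254031757756 y -0.09382095314844435 out 0.24450243091799015
t 14.9 F [ 0.9 -1.2  0.4] T [-0.12  0.3  -0.07] w 0.0307 p [ 0.5181 -0.1128  0.3476]
[[[0.0489, 0.1041, -0.0005], [0.175, 0.075, 1.269]]]
[ 1.14 -0.25 -0.69  1.85 -0.52  1.14  2.05]
```

Call:
step_arm(
  increments=[
    [[0.009,0.02,0],[0.02,0.01,0.14]],
    [[0.018,0.04,0],[0.04,0.02,0.28]],
    [[0.027,0.06,0],[0.06,0.03,0.42]],
    [[0.036,0.08,0],[0.08,0.035,0.56]],
    [[0.045,0.1,0],[0.1,0.04,0.7]],
  ],
  hand=1,
)

```text
time: 15.4
ee_pos: [0.4843, -0.0075, 0.345]
eef_rot: [0.393, 0.897, 0.107, 0.171]
ft_force: [-0.0, -0.9, 0.5]
width: 0.0024
```

```bash
python3 nl.py .1,.02,.2,-.2
```

```text
leaf coords up 0.10235165193102767 y 0.01587168056788598 out 0.2492014922177957
t 15.4 F [-0.  -0.9  0.5] T [-0.06  0.28 -0.02] w 0.0024 p [ 0.4843 -0.0075  0.345 ]
[[[0.0023, 0.0055, 0.0491], [0.075, 0.037, 0.563]]]
[ 1.2  -0.48 -0.85  1.89 -0.57  1.23  1.18]
```

Call:
step_arm(
  increments=[
    [[0,0.003,0.02],[0.02,0.01,0.14]],
    [[0,0.005,0.035],[0.04,0.02,0.28]],
    [[0,0.005,0.05],[0.06,0.03,0.42]],
    [[0.002,0.005,0.05],[0.075,0.037,0.56]],
  ],
)

```text
time: 15.8
ee_pos: [0.5058, 0.0007, 0.2988]
eef_rot: [0.632, 0.759, 0.124, 0.102]
ft_force: [-0.8, -0.2, 0.3]
width: 0.0005
```

```bash
python3 nl.py .12,.015,.1,-.15 .12,.015,.075,-.15
python3 - <<'E'
from bench import r
import cv2
from h import crop
s=r.camera("scene");crop(s["pixels"],100,60,300,240,3,"pics/s9.png")
c=r.camera("wrist");cv2.imwrite("pics/w9.png",c["pixels"])
E
```

```text
leaf coords up 0.09882946998121805 y 0.0199852997875072 out 0.19788053681272363
t 15.8 F [-0.8 -0.2  0.3] T [-0.09  0.23 -0.03] w 0.0005 p [0.5058 0.0007 0.2988]
[[[-0.0049, 0.0404, 0.0917], [-0.052, -0.001, -0.003]], [[-0.0049, 0.0454, 0.1161], [-0.052, -0.001, -0.003]]]
[ 1.43 -0.44 -1.12  1.86 -0.58  1.22  0.61]
```

View pics/s9.png

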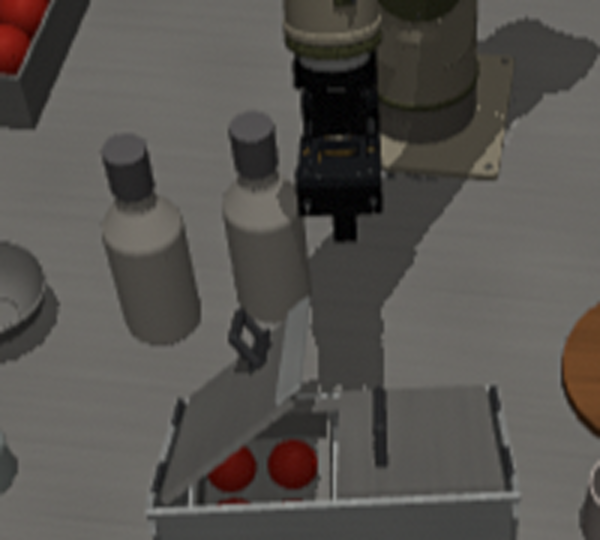

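View pics/w9.png

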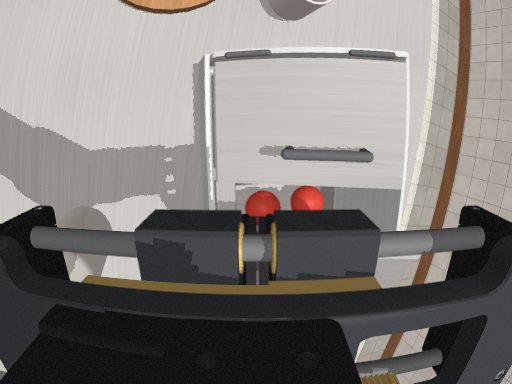

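Call:
step_arm(
  increments=[
    [[0,0.01,0.025],[-0.02,0,0]],
    [[0,0.025,0.05],[-0.04,0,0]],
    [[0,0.035,0.075],[-0.05,0,0]],
    [[0,0.043,0.1],[-0.05,0,0]],
    [[0,0.045,0.113],[-0.05,0,0]],
  ],
)

```text
time: 16.4
ee_pos: [0.5706, 0.0122, 0.2142]
eef_rot: [0.628, 0.754, 0.147, 0.123]
ft_force: [-0.2, -1.1, -0.8]
width: 0.0007
```

```bash
python3 nl.py .12,.0,.075,-.15 .12,-.02,.078,-.15 .12,-.04,.082,-.15 .12,-.06,.088,-.15 .12,-.08,.095,-.15 
```

```text
leaf coords up 0.11355716130202236 y 0.019342415912239203 out 0.0916532620060904
t 16.4 F [-0.2 -1.1 -0.8] T [-0.14  0.35 -0.01] w 0.0007 p [0.5706 0.0122 0.2142]
[[[-0.0193, 0.0087, 0.0157], [0.013, 0.003, -0.003]], [[-0.0393, 0.0084, 0.0128], [0.013, 0.003, -0.003]], [[-0.0593, 0.0079, 0.0089], [0.013, 0.003, -0.003]], [[-0.0793, 0.0071, 0.003], [0.013, 0.003, -0.003]], [[-0.0993, 0.0062, -0.0039], [0.013, 0.003, -0.003]]]
[ 1.76 -0.5  -1.47  1.92 -0.78  1.02  0.74]
```

```bash
python3 nl.py .15,.015,.11,-.35 .15,.015,.09,-.35
```

```text
leaf coords up 0.11355716130202236 y 0.019342415912239203 out 0.0916532620060904
t 16.4 F [-0.2 -1.1 -0.8] T [-0.14  0.35 -0.01] w 0.0007 p [0.5706 0.0122 0.2142]
[[[-0.0043, 0.0336, -0.0232], [0.213, 0.003, -0.003]], [[-0.0043, 0.0363, -0.0033], [0.213, 0.003, -0.003]]]
[ 1.76 -0.5  -1.47  1.92 -0.78  1.02  0.74]
```

Call:
step_arm(
  increments=[
    [[0,0.012,-0.01],[0.07,0,0]],
    [[-0.002,0.022,-0.018],[0.14,0,0]],
    [[-0.004,0.034,-0.023],[0.21,0,0]],
  ],
)

```text
time: 16.7
ee_pos: [0.5424, 0.0119, 0.2659]
eef_rot: [0.635, 0.765, 0.078, 0.075]
ft_force: [0.7, 0.6, 0.0]
width: 0.0008
```

```bash
python3 nl.py .15,.0,.09,-.35 .15,-.02,.09,-.35
```

```text
leaf coords up 0.11542840451480038 y 0.02426558702018299 out 0.150372402231674
t 16.7 F [0.7 0.6 0. ] T [-0.06  0.09  0.01] w 0.0008 p [0.5424 0.0119 0.2659]
[[[-0.0236, 0.0512, 0.0474], [0.042, 0.016, 0.001]], [[-0.0436, 0.0512, 0.0477], [0.042, 0.016, 0.001]]]
[ 1.8  -0.5  -1.47  1.75 -0.61  1.27  0.61]
```

```bash
cat > nd.py <<'E'
# nd.py yaw tilt x,y,z ... world TCP with down(yaw,tilt)
import sys
from bench import r
from plan import *
yaw,ti=float(sys.argv[1]),float(sys.argv[2])
s=r.read_state();k=Rc.T@(s["ee_pos"]-W(L(0,0,0),q));print("leaf coords up",k@[ca,0,.5],"y",k[1],"out",k@[-.5,0,ca])
rows(r,[(np.array(list(map(float,a.split(',')))),down(yaw,ti)) for a in sys.argv[3:]]);print(np.round(s["joint_positions"],2))
E
python3 nd.py 1.57 0 .58,.05,.32 .6,.05,.3; python3 nd.py 0.8 0 .58,.05,.32
```

```text
leaf coords up 0.11542840451480038 y 0.02426558702018299 out 0.150372402231674
t 16.7 F [0.7 0.6 0. ] T [-0.06  0.09  0.01] w 0.0008 p [0.5424 0.0119 0.2659]
[[[0.0298, 0.0545, -0.0439], [0.216, -0.004, 0.185]], [[0.0265, 0.0694, -0.0201], [0.216, -0.004, 0.185]]]
[ 1.8  -0.5  -1.47  1.75 -0.61  1.27  0.61]
leaf coords up 0.11542840451480038 y 0.02426558702018299 out 0.150372402231674
t 16.7 F [0.7 0.6 0. ] T [-0.06  0.09  0.01] w 0.0008 p [0.5424 0.0119 0.2659]
[[[0.0298, 0.0545, -0.0439], [0.206, -0.088, 0.951]]]
[ 1.8  -0.5  -1.47  1.75 -0.61  1.27  0.61]
```

Call:
step_arm(
  increments=[
    [[0.006,0.011,-0.01],[0.07,0,0.05]],
    [[0.012,0.022,-0.02],[0.14,0,0.1]],
    [[0.02,0.035,-0.03],[0.21,0,0.15]],
    [[0.03,0.054,-0.04],[0.216,0,0.185]],
  ],
)

```text
time: 17.1
ee_pos: [0.4999, 0.0404, 0.3271]
eef_rot: [0.707, 0.707, 0.018, 0.016]
ft_force: [0.6, -0.2, -1.7]
width: 0.0004
```

```bash
python3 nd.py 1.57 0 .6,.05,.3; python3 nd.py 0.8 0 .6,.05,.3
```

```text
leaf coords up 0.11434879745587784 y 0.060084707257754985 out 0.22155943509531564
t 17.1 F [ 0.6 -0.2 -1.7] T [-0.02 -0.09 -0.03] w 0.0004 p [0.4999 0.0404 0.3271]
[[[0.0095, 0.0987, 0.0318], [0.048, -0.002, 0.001]]]
[ 1.79 -0.5  -1.47  1.59 -0.51  1.56  0.32]
leaf coords up 0.11434879745587784 y 0.060084707257754985 out 0.22155943509531564
t 17.1 F [ 0.6 -0.2 -1.7] T [-0.02 -0.09 -0.03] w 0.0004 p [0.4999 0.0404 0.3271]
[[[0.0095, 0.0987, 0.0318], [0.044, -0.02, 0.771]]]
[ 1.79 -0.5  -1.47  1.59 -0.51  1.56  0.32]
```

Call:
step_arm(
  increments=[
    [[0,0.02,0],[0,0,0]],
    [[0,0.04,0],[0,0,0]],
    [[0,0.06,0],[0,0,0]],
  ],
)

```text
time: 17.4
ee_pos: [0.5167, 0.0369, 0.3372]
eef_rot: [0.706, 0.707, 0.033, 0.03]
ft_force: [0.1, 0.9, -0.5]
width: 0.0002
```

```bash
python3 nd.py 1.57 0 .6,.05,.3; python3 nd.py 0.8 0 .6,.05,.3
```

```text
leaf coords up 0.1331180177212843 y 0.0535871969707274 out 0.2224042115716661
t 17.4 F [ 0.1  0.9 -0.5] T [-0.04 -0.02  0.03] w 0.0002 p [0.5167 0.0369 0.3372]
[[[0.0128, 0.0797, 0.0445], [0.089, -0.004, 0.003]]]
[ 1.81 -0.5  -1.47  1.57 -0.53  1.54  0.33]
leaf coords up 0.1331180177212843 y 0.0535871969707274 out 0.2224042115716661
t 17.4 F [ 0.1  0.9 -0.5] T [-0.04 -0.02  0.03] w 0.0002 p [0.5167 0.0369 0.3372]
[[[0.0128, 0.0797, 0.0445], [0.083, -0.038, 0.772]]]
[ 1.81 -0.5  -1.47  1.57 -0.53  1.54  0.33]
```

Call:
step_arm(
  increments=[
    [[-0.03,0.0,0],[0,0,0]],
    [[-0.06,0.0,0],[0,0,0]],
    [[-0.09,0.0,0],[0,0,0]],
    [[-0.12,0,0],[0,0,0]],
  ],
)

```text
time: 17.8
ee_pos: [0.5123, -0.0841, 0.3372]
eef_rot: [0.705, 0.707, 0.034, 0.033]
ft_force: [-0.3, 0.0, 0.4]
width: 0.0004
```

```bash
python3 nd.py 1.57 0 .6,.05,.3; python3 nd.py 0.8 0 .6,.05,.3
```

```text
leaf coords up 0.11008774625971662 y -0.06451625342735855 out 0.235707404710466
t 17.8 F [-0.3  0.   0.4] T [-0.04 -0.01 -0.01] w 0.0004 p [ 0.5123 -0.0841  0.3372]
[[[0.1338, 0.0841, 0.0455], [0.094, -0.002, 0.003]]]
[ 2.06 -0.5  -1.47  1.57 -0.55  1.54  0.58]
leaf coords up 0.11008774625971662 y -0.06451625342735855 out 0.235707404710466
t 17.8 F [-0.3  0.   0.4] T [-0.04 -0.01 -0.01] w 0.0004 p [ 0.5123 -0.0841  0.3372]
[[[0.1338, 0.0841, 0.0455], [0.088, -0.038, 0.773]]]
[ 2.06 -0.5  -1.47  1.57 -0.55  1.54  0.58]
```

```bash
cat > fk.py <<'E'
import numpy as np
from scipy.spatial.transform import Rotation as R
from scipy.optimize import least_squares
D=[([1.289,.333,-.065,1.461,.022,1.35,-.0885],[.16,-.604,.222],[.9916,.129,0,-.0005]),
([.46,.07,-1.11,1.51,.06,1.59,-1.48],[.4281,.2431,.3645],[.933,.359,.005,-.001]),
([.65,-.03,-.98,1.57,-.03,1.58,-.42],[.4506,.1276,.3638],[.738,.674,.005,.001]),
([.74,.12,-.7,2.0,.01,.72,.29],[.562,-.0576,.1244],[.609,.776,.12,.112]),
([.84,.02,-.77,2.14,-.1,.49,1.38],[.5628,-.0592,.1247],[.163,.956,.055,.238]),
([.9,.03,-.77,2.15,-.29,.49,2.11],[.5629,-.0597,.125],[-.088,.962,.024,.258]),
([1.05,.09,-.69,2.02,-.6,.84,2.56],[.5447,-.0893,.165],[-.118,.951,.148,.243]),
([1.14,-.25,-.69,1.85,-.52,1.14,2.05],[.5181,-.1128,.3476],[.051,.968,.078,.234]),
([1.2,-.48,-.85,1.89,-.57,1.23,1.18],[.4843,-.0075,.345],[.393,.897,.107,.171]),
([1.43,-.44,-1.12,1.86,-.58,1.22,.61],[.5058,.0007,.2988],[.632,.759,.124,.102]),
([1.76,-.5,-1.47,1.92,-.78,1.02,.74],[.5706,.0122,.2142],[.628,.754,.147,.123]),
([2.06,-.5,-1.47,1.57,-.55,1.54,.58],[.5123,-.0841,.3372],[.705,.707,.034,.033])]
def fk(q,p,s):
    d1,x1,L1,x2,L2,x3,L3,off=p;y=lambda a:R.from_euler('y',a);z=lambda a:R.from_euler('z',a)
    r=z(s[0]*q[0]);t=np.array([0,0,d1]);r=r*y(q[1]);t=t+r.apply([x1,0,0]);r=r*z(s[1]*q[2]);t=t+r.apply([x2,0,L1]);r=r*y(q[3]);r=r*z(s[2]*q[4]);t=t+r.apply([x3,0,L2]);r=r*y(q[5]);r=r*z(s[3]*q[6]+off);t=t+r.apply([0,0,L3]);return t,r
E
python3 - <<'E'
from fk import *
import itertools
best=[]
for s in itertools.product([1,-1],repeat=4):
  for o in (0,1.57,-1.57,3.14):
    f=lambda p:np.concatenate([np.r_[(lambda a:np.r_[a[0]-P,.3*(a[1].inv()*R.from_quat(Q)).as_rotvec()])(fk(q,p,s))] for q,P,Q in D])
    a=least_squares(f,[.3,0,.4,0,.4,0,.3,o],max_nfev=60);best.append((a.cost,s,a.x))
best.sort(key=lambda b:b[0])
for b in best[:3]:print(b[0],b[1],np.round(b[2],4))
c,s,p=best[0];
for q,P,Q in D:
    a=fk(q,p,s);print(np.round(a[0]-P,3),np.round((a[1].inv()*R.from_quat(Q)).as_rotvec(),2))
np.savez("fk.npz",s=s,p=p)
E
```

```text
0.0016601606652106957 (-1, -1, -1, -1) [ 0.2173  0.0387  0.4573 -0.0256  0.4833 -0.0034  0.3235  1.573 ]
0.0016601606652106961 (-1, -1, -1, -1) [ 0.2173  0.0387  0.4573 -0.0256  0.4833 -0.0034  0.3235  1.573 ]
0.0016601606652106964 (-1, -1, -1, -1) [ 0.2173  0.0387  0.4573 -0.0256  0.4833 -0.0034  0.3235  1.573 ]
[ 0.044  0.005 -0.004] [-0.  0. -0.]
[0.002 0.004 0.001] [-0. -0.  0.]
[ 0.004  0.008 -0.   ] [-0. -0. -0.]
[0.008 0.013 0.002] [ 0.01 -0.   -0.  ]
[0.004 0.009 0.003] [ 0.    0.01 -0.  ]
[ 0.     0.004 -0.002] [-0. -0. -0.]
[ 0.006  0.001 -0.002] [ 0.   -0.    0.01]
[ 0.002  0.01  -0.005] [-0.   -0.01  0.01]
[0.    0.004 0.   ] [-0.    0.01 -0.01]
[-0.004  0.002  0.002] [ 0. -0.  0.]
[-0.021 -0.003  0.001] [-0.01 -0.01  0.  ]
[-0.012 -0.002  0.004] [ 0.  0. -0.]
```

```bash
python3 - <<'E'
s=open('fk.py').read()
i=s.index("def fk");s=s[:i]+'''def fk(q,p,s=(-1,-1,-1,-1)):
    d1,x1,L1,x2,L2,x3,L3,off,y1,y2,y3=p;y=lambda a:R.from_euler('y',a);z=lambda a:R.from_euler('z',a)
    r=z(-q[0]);t=np.array([0,0,d1]);r=r*y(q[1]);t=t+r.apply([x1,y1,0]);r=r*z(-q[2]);t=t+r.apply([x2,y2,L1]);r=r*y(q[3]);r=r*z(-q[4]);t=t+r.apply([x3,y3,L2]);r=r*y(q[5]);r=r*z(-q[6]+off);t=t+r.apply([0,0,L3]);return t,r
def res(p):
    return np.concatenate([(lambda a:np.r_[a[0]-P,.3*(a[1].inv()*R.from_quat(Q)).as_rotvec()])(fk(q,p)) for q,P,Q in D])
p0=least_squares(res,[.3,0,.4,0,.4,0,.3,1.57,0,0,0]).x
LO=np.array([-2.6,-.5,-1.47,.16,-1.27,.06,-2.6]);HI=np.array([2.6,2.12,1.34,2.42,4.41,2.06,2.6])
def ik(P,M,q0,w=0.05,m=.08):
    Rt=R.from_matrix(M);f=lambda q:np.r_[10*(fk(q,p0)[0]-P),5*(fk(q,p0)[1].inv()*Rt).as_rotvec(),w*.1*(q-q0)]
    a=least_squares(f,np.clip(q0,LO+m+.01,HI-m-.01),bounds=(LO+m,HI-m));t,r=fk(a.x,p0)
    return a.x,np.linalg.norm(t-P),np.linalg.norm((r.inv()*Rt).as_rotvec())
'''
open('fk.py','w').write(s)
E
python3 - <<'E'
from fk import *
print(np.round(p0,4),np.abs(res(p0)).max())
import sys; from plan import *
q0=np.array([2.06,-.5,-1.47,1.57,-.55,1.54,.58])
g=np.array([.7,.1,-.4,1.8,0,1.2,.3])
for name,P,M in [("push handf -.15 up.12",W(L(.12,-.02,.075),q),handf(0,-.15)),("end",W(L(.12,-.18,.115),q),handf(0,-.15)),("end vertical yaw0",W(L(.19,-.18,.125),q),down(0)),("start vert yaw0",W(L(.19,0,.09),q),down(0)),("yaw.8",W(L(.19,-.18,.125),q),down(.8)),("yaw1.57",W(L(.19,-.18,.125),q),down(1.57)),("start",W(L(.19,0,.09),q),down(1.57))]:
    for gg in (q0,g,np.array([.3,.3,.0,1.8,0,1.2,-1.3]),np.array([-.6,.3,1.,1.8,0,1.2,.3])):
        a,e,f=ik(P,M,gg);print(name,np.round(a,2),round(e,4),round(f,3))
E
```

```text
[ 2.535e-01  8.000e-04  4.513e-01 -4.900e-03  4.921e-01  4.000e-04
  3.507e-01  1.573e+00 -1.830e-02 -3.010e-02  3.900e-03] 0.0038214609705886637
push handf -.15 up.12 [ 1.69 -0.42 -1.39  1.96 -0.71  0.96  0.75] 0.0386 0.038
push handf -.15 up.12 [ 0.55  0.05 -0.55  1.89 -0.06  0.84  0.22] 0.0 0.0
push handf -.15 up.12 [ 0.19  0.03 -0.19  1.9  -0.08  0.84  0.24] 0.0 0.0
push handf -.15 up.12 [-0.79 -0.01  0.8   1.94 -0.09  0.84  0.25] 0.0 0.0
end [ 2.03 -0.42 -1.39  1.88 -0.77  1.09  1.05] 0.0649 0.069
end [ 0.73  0.13 -0.44  1.73 -0.14  0.96  0.55] 0.0 0.0
end [ 0.45  0.11 -0.13  1.74 -0.2   0.97  0.6 ] 0.0 0.0
end [-0.51  0.14  0.92  1.78 -0.37  0.99  0.74] 0.0 0.0
end vertical yaw0 [ 1.95 -0.42 -1.39  1.7  -0.48  1.33 -0.96] 0.1558 0.202
end vertical yaw0 [ 0.29  0.44 -0.14  1.2   0.06  1.51 -1.41] 0.0 0.0
end vertical yaw0 [ 0.2   0.43 -0.01  1.2   0.    1.51 -1.38] 0.0 0.0
end vertical yaw0 [-0.43  0.63  1.06  1.24 -0.54  1.56 -1.03] 0.0 0.0
start vert yaw0 [ 1.66 -0.42 -1.39  1.76 -0.47  1.31 -1.23] 0.1339 0.172
start vert yaw0 [ 0.11  0.37 -0.25  1.36  0.09  1.42 -1.71] 0.0 0.
[... 156 characters left out ...]
 -1.39  1.7  -0.48  1.33 -0.16] 0.1558 0.202
yaw.8 [ 0.36  0.45 -0.25  1.19  0.11  1.52 -0.64] 0.0 0.0
yaw.8 [ 0.28  0.44 -0.13  1.2   0.05  1.51 -0.61] 0.0 0.0
yaw.8 [-0.37  0.57  0.93  1.24 -0.45  1.54 -0.29] 0.0 0.0
yaw1.57 [ 1.95 -0.42 -1.39  1.7  -0.48  1.33  0.61] 0.1558 0.202
yaw1.57 [ 0.43  0.46 -0.36  1.19  0.16  1.52  0.1 ] 0.0 0.0
yaw1.57 [ 0.36  0.45 -0.24  1.19  0.1   1.52  0.13] 0.0 0.0
yaw1.57 [-0.31  0.53  0.8   1.23 -0.37  1.53  0.44] 0.0 0.0
start [ 1.66 -0.42 -1.39  1.76 -0.47  1.31  0.34] 0.1339 0.172
start [ 0.25  0.39 -0.45  1.35  0.17  1.44 -0.19] 0.0 0.0
start [ 0.15  0.37 -0.31  1.36  0.11  1.43 -0.15] 0.0 0.0
start [-0.65  0.44  0.81  1.4  -0.32  1.43  0.15] 0.0 0.0
```

```bash
cat > sim.py <<'E'
from fk import *
from scipy.optimize import lsq_linear
VL=.07*np.array([2.22,2.22,2.79,2.79,3.14,3.14,3.14])
def jac(q):
    t,r=fk(q,p0);J=np.zeros((6,7))
    for i in range(7):
        d=q.copy();d[i]+=1e-5;t2,r2=fk(d,p0);J[:3,i]=(t2-t)/1e-5;J[3:,i]=(r2*r.inv()).as_rotvec()/1e-5
    return J
def step(q,P,M,lam=.01):
    for _ in range(2):
        t,r=fk(q,p0);dp=P-t;w=(R.from_matrix(M)*r.inv()).as_rotvec()
        n=np.linalg.norm(dp);dp=dp*min(1,.025/max(n,1e-9));m=np.linalg.norm(w);w=w*min(1,.075/max(m,1e-9))
        J=jac(q);A=np.vstack([J,lam*np.eye(7)]);b=np.r_[dp,w,np.zeros(7)]
        lo=np.maximum(LO-q,-VL/2)-1e-6;hi=np.minimum(HI-q,VL/2)+1e-6
        q=q+lsq_linear(A,b,bounds=(lo,hi)).x
    return np.clip(q,LO,HI)
def run(q,wps,n=60):
    c=0
    for P,M in wps:
        for i in range(n):
            q=step(q,np.array(P),M);c+=1;t,r=fk(q,p0)
            if np.linalg.norm(t-P)<.004 and (R.from_matrix(M)*r.inv()).magnitude()<.02:break
    return q,c,np.linalg.norm(t-P)
E
python3 - <<'E'
from sim import *
from plan import *
# replay check
qa=np.array([.74,.12,-.7,2.0,.01,.72,.29])
print(np.round(run(np.array([1.14,-.25,-.69,1.85,-.52,1.14,2.05]),[(W(L(.1,.02,.2),q),handf(0,-.2)),(W(L(.12,.015,.075),q),handf(0,-.15))])[0],2))
q0=np.array([2.06,-.5,-1.47,1.57,-.55,1.54,.58])
for nm,w in {"fwd":[([.6,-.08,.34],down(1.57))],"right":[([.45,-.4,.4],down(1.57))],"rightyaw":[([.4,-.45,.4],down(0))],"far":[([.75,-.05,.4],down(1.57))],"up":[([.5,-.08,.55],down(1.57))],"yaw0":[([.5,-.08,.4],down(0))],"yaw-1":[([.5,-.08,.4],down(-1))],"yaw3":[([.5,-.08,.4],down(3))],
 "left":[([.45,.3,.4],down(1.57))]}.items():
    a,c,e=run(q0,w);print(nm,np.round(a,2),c,round(e,3))
E
```

```text
[ 1.76 -0.5  -1.47  1.92 -0.78  1.01  0.74]
fwd [ 2.04 -0.5  -1.47  1.53 -0.5   1.65  0.53] 60 0.113
right [ 2.6  -0.49 -1.47  1.46 -0.5   1.71  1.06] 60 0.112
rightyaw [ 2.6  -0.37 -1.47  1.49 -0.37  1.68 -0.48] 60 0.127
far [ 2.03 -0.5  -1.47  1.4  -0.51  1.76  0.47] 60 0.254
up [ 2.33 -0.5  -1.47  1.06 -0.58  2.06  0.57] 60 0.021
yaw0 [ 2.11 -0.5  -1.47  1.42 -0.51  1.75 -1.01] 60 0.011
yaw-1 [ 2.11 -0.5  -1.47  1.42 -0.51  1.75 -2.01] 60 0.011
yaw3 [ 2.11 -0.5  -1.47  1.42 -0.51  1.75  1.99] 60 0.011
left [ 1.37 -0.5  -1.47  1.42 -0.51  1.74 -0.19] 60 0.043
```

```bash
cat > esc.py <<'E'
from sim import *
from plan import *
import time
rng=np.random.default_rng(0)
q0=np.array([2.06,-.5,-1.47,1.57,-.55,1.54,.58])
out=[];t0=time.time()
while time.time()-t0<400:
    P=np.array([rng.uniform(.3,.6),rng.uniform(-.25,.3),rng.uniform(.38,.6)])
    M=down(rng.uniform(-1,3.2),0)@R.from_rotvec(np.r_[rng.normal(0,.5,2),0]).as_matrix()
    a,c,e=run(q0,[(P,M)],25)
    out.append((a[2]-.5*a[1]*-1*0,P,M,a,c,e))
    
out.sort(key=lambda o:-(o[3][2]+o[3][1]))
for o in out[:8]:print(np.round(o[1],2),np.round(o[2][:,2],2),np.round(o[3],2),o[4],round(o[5],3))
print(len(out))
E
python3 esc.py
```

```text
[ 0.34 -0.09  0.58] [ 0.2   0.75 -0.63] [-0.07 -0.16  0.77  1.48 -0.79  2.06  1.76] 17 0.0
[0.43 0.14 0.58] [-0.19  0.69 -0.7 ] [-0.34  0.08  0.52  1.28 -0.86  2.04 -2.6 ] 25 0.011
[0.33 0.05 0.6 ] [-0.11  0.53 -0.84] [-0.71 -0.26  0.69  1.33 -0.46  2.06  0.67] 20 0.001
[ 0.44 -0.09  0.46] [0.97 0.23 0.03] [ 0.43 -0.5   0.92  2.42 -1.27  1.35  1.17] 25 0.188
[ 0.31 -0.1   0.57] [ 0.02  0.29 -0.96] [-0.51 -0.33  0.65  1.35 -0.11  2.06  0.45] 25 0.007
[ 0.34 -0.18  0.52] [-0.28  0.15 -0.95] [ 0.26  0.02  0.14  1.38 -0.04  2.06 -1.43] 25 0.068
[0.3  0.25 0.56] [-0.59  0.56 -0.58] [-0.3   0.04  0.1   1.52 -0.87  2.06 -2.6 ] 25 0.053
[0.4  0.25 0.51] [-0.86  0.43 -0.26] [ 0.08  0.45 -0.44  1.57 -0.78  2.06 -2.6 ] 25 0.163
990
```

```bash
cat > esc2.py <<'E'
from sim import *
from plan import *
import time
rng=np.random.default_rng(1)
from bench import r
q0=r.read_state()["joint_positions"]
hv=(W(L(.12,.02,.2),q),handf(0,-.25)); pu=(W(L(.12,0,.075),q),handf(0,-.15))
out=[];t0=time.time()
while time.time()-t0<450:
    P=np.array([rng.uniform(.28,.42),rng.uniform(-.2,.1),rng.uniform(.45,.6)]);yaw=rng.uniform(0,2)
    rv=np.r_[rng.normal(0,.35,2),0];M=down(yaw,0)@R.from_rotvec(rv).as_matrix()
    a,c,e=run(q0,[(P,M)],22)
    if a[2]<-.9: continue
    b,c2,e2=run(a,[hv],30)
    if e2>.01: continue
    d,c3,e3=run(b,[pu],20)
    out.append((c+c2+c3+ 100*e3+20*max(0,abs(d[2])-.7),P,M,a,b,d,c,c2,c3,e3,yaw,rv))
out.sort(key=lambda o:o[0])
for o in out[:6]:print(np.round(o[1],2),"z",np.round(o[2][:,2],2),"yaw",round(o[10],2),np.round(o[11],2),o[6:9],round(o[9],3),"\n",np.round(o[3],2),np.round(o[4],2),np.round(o[5],2))
print(len(out))
import pickle;pickle.dump(out[:20],open("esc.pkl","wb"))
E
python3 esc2.py
```

```text
[ 0.39 -0.09  0.46] z [ 0.37 -0.15 -0.92] yaw 1.39 [-0.4  -0.08  0.  ] (9, 5, 3) 0.0 
 [ 0.66 -0.5  -0.38  1.77 -0.14  1.42  0.1 ] [ 0.52 -0.12 -0.53  1.78 -0.11  1.19  0.2 ] [ 0.53  0.04 -0.57  1.9  -0.04  0.84  0.17]
[ 0.33 -0.06  0.49] z [ 0.19 -0.1  -0.98] yaw 0.85 [-0.21  0.05  0.  ] (8, 6, 3) 0.0 
 [ 0.82 -0.5  -0.46  1.64 -0.2   1.73 -0.39] [ 0.62 -0.12 -0.62  1.78 -0.13  1.19  0.2 ] [ 0.66  0.05 -0.71  1.9  -0.03  0.84  0.16]
[ 0.37 -0.04  0.48] z [ 0.2  -0.5  -0.84] yaw 1.52 [-0.23 -0.52  0.  ] (9, 5, 3) 0.0 
 [ 0.76 -0.5  -0.78  1.67  0.18  1.61 -0.01] [ 0.65 -0.12 -0.65  1.78 -0.13  1.19  0.21] [ 0.7   0.05 -0.75  1.89 -0.03  0.84  0.16]
[ 0.4  -0.03  0.49] z [ 0.38 -0.37 -0.85] yaw 1.6 [-0.39 -0.4   0.  ] (10, 5, 3) 0.0 
 [ 0.5  -0.5  -0.56  1.72  0.14  1.47 -0.  ] [ 0.41 -0.12 -0.44  1.79 -0.1   1.19  0.18] [ 0.4   0.03 -0.44  1.91 -0.05  0.84  0.18]
[ 0.32 -0.11  0.48] z [ 0.17 -0.24 -0.96] yaw 0.93 [-0.28 -0.09  0.  ] (9, 6, 3) 0.0 
 [ 0.67 -0.5  -0.39  1.7  -0.    1.67 -0.33] [ 0.44 -0.12 -0.46  1.79 -0.1   1.19  0.18] [ 0.43  0.03 -0.47  1.91 -0.05  0.84  0.18]
[ 0.38 -0.14  0.49] z [ 0.33 -0.36 -0.87] yaw 1.15 [-0.47 -0.2   0.  ] (9, 6, 3) 0.0 
 [ 0.66 -0.5  -0.42  1.72  0.08  1.45 -0.17] [ 0.43 -0.12 -0.46  1.79 -0.1   1.19  0.18] [ 0.42  0.03 -0.46  1.91 -0.05  0.84  0.18]
570
```

```bash
python3 - <<'E'
import pickle
from bench import r
from plan import *
o=pickle.load(open("esc.pkl","rb"))[0]
rows(r,[(o[1],o[2])])
E
```

```text
t 17.8 F [-0.3  0.   0.4] T [-0.04 -0.01 -0.01] w 0.0004 p [ 0.5123 -0.0841  0.3372]
[[[-0.0029, -0.109, -0.1325], [-0.302, -0.129, 0.176]]]
```

Call:
step_arm(
  increments=[
    [[-0.003,-0.109,-0.1325],[-0.3,-0.13,0.175]],
    [[-0.003,-0.109,-0.1325],[-0.3,-0.13,0.175]],
    [[-0.003,-0.109,-0.1325],[-0.3,-0.13,0.175]],
    [[-0.003,-0.109,-0.1325],[-0.3,-0.13,0.175]],
    [[-0.003,-0.109,-0.1325],[-0.3,-0.13,0.175]],
  ],
)

```text
time: 18.3
ee_pos: [0.4456, -0.08, 0.4087]
eef_rot: [0.741, 0.651, 0.068, 0.151]
ft_force: [-0.4, 0.2, 0.1]
width: 0.0005
```

```bash
python3 - <<'E'
import pickle
from bench import r
from plan import *
o=pickle.load(open("esc.pkl","rb"))[0]
rows(r,[(o[1],o[2])]);print(np.round(r.read_state()["joint_positions"],2))
E
```

```text
t 18.3 F [-0.4  0.2  0.1] T [0.18 0.27 0.05] w 0.0005 p [ 0.4456 -0.08    0.4087]
[[[-0.0201, -0.0346, -0.0625], [-0.082, -0.003, 0.056]]]
[ 1.27 -0.5  -0.83  1.75 -0.37  1.4   0.32]
```

Unwinding works; one more leg.

Call:
step_arm(
  increments=[
    [[-0.02,-0.0345,-0.0625],[-0.08,0,0.055]],
    [[-0.02,-0.0345,-0.0625],[-0.08,0,0.055]],
    [[-0.02,-0.0345,-0.0625],[-0.08,0,0.055]],
    [[-0.02,-0.0345,-0.0625],[-0.08,0,0.055]],
  ],
)

```text
time: 18.7
ee_pos: [0.397, -0.0844, 0.4555]
eef_rot: [0.75, 0.63, 0.094, 0.18]
ft_force: [-0.4, 1.1, 1.2]
width: 0.0004
```

```bash
cat > simto.py <<'E'
# simulate rows toward leaf pose(s) from present joints
import sys
from bench import r
from sim import *
from plan import *
def simrows(wps,n=30):
    a=r.read_state()["joint_positions"]
    for P,M in wps:
        a,c,e=run(a,[(P,M)],n);print("sim",np.round(a,2),c,round(e,4))
E
python3 - <<'E'
from simto import *
hv=(W(L(.12,.02,.2),q),handf(0,-.25)); pu=(W(L(.12,0.015,.075),q),handf(0,-.15));en=(W(L(.12,-.19,.115),q),handf(0,-.15))
print(np.round(r.read_state()["joint_positions"],2))
simrows([hv,pu,en]);rows(r,[hv])
E
```

```text
[ 0.65 -0.5  -0.39  1.78 -0.13  1.42  0.09]
sim [ 0.51 -0.12 -0.53  1.78 -0.11  1.19  0.19] 5 0.0
sim [ 0.52  0.03 -0.59  1.91 -0.03  0.84  0.14] 3 0.0001
sim [ 0.73  0.14 -0.42  1.72 -0.15  0.97  0.57] 5 0.0
t 18.7 F [-0.4  1.1  1.2] T [ 0.14  0.31 -0.  ] w 0.0004 p [ 0.397  -0.0844  0.4555]
[[[0.1225, 0.0462, 0.1652], [0.108, 0.204, -0.327]]]
```

Call:
step_arm(
  increments=[
    [[0.025,0.009,0.033],[0.02,0.04,-0.065]],
    [[0.05,0.018,0.066],[0.04,0.08,-0.13]],
    [[0.075,0.028,0.1],[0.065,0.12,-0.2]],
    [[0.1,0.037,0.133],[0.085,0.16,-0.26]],
    [[0.1225,0.046,0.165],[0.108,0.204,-0.327]],
  ],
)

```text
time: 19.2
ee_pos: [0.5234, 0.0046, 0.3095]
eef_rot: [0.631, 0.764, 0.105, 0.087]
ft_force: [0.3, -0.3, 0.9]
width: 0.0003
```

```bash
python3 nl.py .12,.015,.1,-.15 .12,.015,.075,-.15
```

```text
leaf coords up 0.11977309553404436 y 0.02056352780000919 out 0.1981075263109705
t 19.2 F [ 0.3 -0.3  0.9] T [-0.15  0.15  0.02] w 0.0003 p [0.5234 0.0046 0.3095]
[[[-0.0057, 0.0245, 0.095], [-0.101, -0.001, 0.004]], [[-0.0058, 0.0307, 0.1192], [-0.101, -0.001, 0.004]]]
[ 0.55 -0.12 -0.56  1.79 -0.12  1.19  0.2 ]
```

Call:
step_arm(
  increments=[
    [[0,0.008,0.03],[-0.03,0,0]],
    [[-0.002,0.015,0.06],[-0.06,0,0]],
    [[-0.005,0.024,0.09],[-0.09,0,0]],
    [[-0.006,0.031,0.118],[-0.1,0,0]],
    [[-0.006,0.031,0.119],[-0.1,0,0]],
  ],
)

```text
time: 19.7
ee_pos: [0.584, 0.0098, 0.1987]
eef_rot: [0.626, 0.758, 0.141, 0.116]
ft_force: [0.2, 0.1, -0.3]
width: 0.0003
```

```bash
python3 nl.py .12,.0,.075,-.15 .12,-.02,.078,-.15 .12,-.04,.082,-.15 .12,-.06,.088,-.15 .12,-.08,.095,-.15
python3 - <<'E'
from bench import r
import cv2
from h import crop
s=r.camera("scene");crop(s["pixels"],100,60,300,240,3,"pics/s10.png")
E
```

```text
leaf coords up 0.11685109571831045 y 0.01456379105350554 out 0.07195106009805882
t 19.7 F [ 0.2  0.1 -0.3] T [-0.11  0.32  0.03] w 0.0003 p [0.584  0.0098 0.1987]
[[[-0.0146, 0.0026, -0.0035], [-0.006, -0.003, 0.003]], [[-0.0346, 0.0021, -0.0066], [-0.006, -0.003, 0.003]], [[-0.0545, 0.0014, -0.0106], [-0.006, -0.003, 0.003]], [[-0.0745, 0.0004, -0.0166], [-0.006, -0.003, 0.003]], [[-0.0945, -0.0008, -0.0235], [-0.006, -0.003, 0.003]]]
[ 0.53  0.04 -0.6   1.91 -0.03  0.83  0.14]
```

View pics/s10.png

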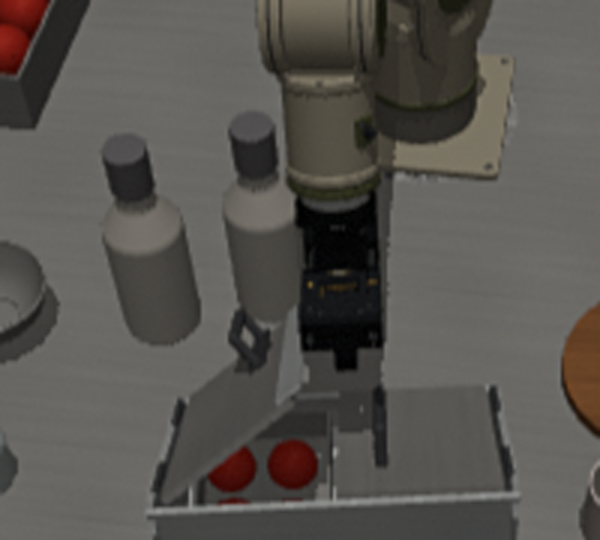

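```bash
python3 nl.py .12,.0,.078,-.15 .12,-.02,.08,-.15 .12,-.035,.09,-.15 .12,-.05,.1,-.15 .12,-.065,.107,-.15
```

```text
leaf coords up 0.11830826401449175 y 0.014719829334975919 out 0.07364211285822958
t 19.75 F [-0.2 -0.3  0.9] T [-0.06  0.26  0.01] w 0.0005 p [0.5844 0.0101 0.2009]
[[[-0.0147, 0.001, -0.0046], [-0.004, -0.003, 0.004]], [[-0.0347, 0.0006, -0.0066], [-0.004, -0.003, 0.004]], [[-0.0497, -0.001, -0.0166], [-0.004, -0.003, 0.004]], [[-0.0646, -0.0026, -0.0265], [-0.004, -0.003, 0.004]], [[-0.0796, -0.0037, -0.0334], [-0.004, -0.003, 0.004]]]
[ 0.53  0.03 -0.6   1.91 -0.03  0.83  0.14]
```

Call:
step_arm(
  increments=[
    [[-0.015,0.001,-0.0045],[0,0,0]],
    [[-0.035,0,-0.0065],[0,0,0]],
    [[-0.05,-0.001,-0.0165],[0,0,0]],
    [[-0.065,-0.0025,-0.0265],[0,0,0]],
    [[-0.08,-0.0035,-0.0335],[0,0,0]],
  ],
)

```text
time: 20.25
ee_pos: [0.5844, -0.0634, 0.2348]
eef_rot: [0.622, 0.761, 0.144, 0.115]
ft_force: [-5.3, 11.0, 9.1]
width: 0.0006
```

```bash
python3 nl.py .12,-.08,.112,-.15 .12,-.1,.118,-.15 .12,-.12,.123,-.15 .12,-.14,.125,-.15 .12,-.158,.125,-.15
python3 - <<'E'
from bench import r
import cv2
from h import crop
s=r.camera("scene");crop(s["pixels"],100,60,300,240,3,"pics/s11.png")
E
```

```text
leaf coords up 0.1235716206881641 y -0.05751558077969144 out 0.10976899193160858
t 20.25 F [-5.3 11.   9.1] T [1.91 0.82 0.77] w 0.0006 p [ 0.5844 -0.0634  0.2348]
[[[-0.0224, -0.0042, -0.0019], [-0.002, -0.01, 0.013]], [[-0.0423, -0.0053, -0.008], [-0.002, -0.01, 0.013]], [[-0.0623, -0.0063, -0.0131], [-0.002, -0.01, 0.013]], [[-0.0823, -0.0069, -0.0153], [-0.002, -0.01, 0.013]], [[-0.1003, -0.0071, -0.0155], [-0.002, -0.01, 0.013]]]
[ 0.62  0.02 -0.53  1.85 -0.13  0.92  0.36]
```

View pics/s11.png

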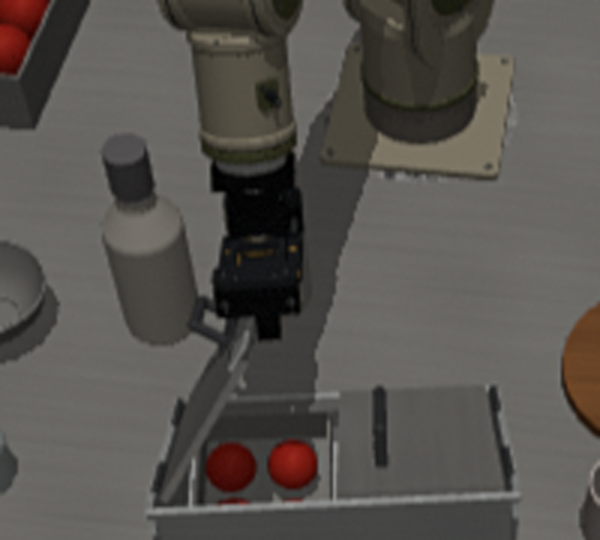

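Call:
step_arm(
  increments=[
    [[-0.022,-0.004,-0.004],[0,-0.01,0.013]],
    [[-0.042,-0.005,-0.01],[0,-0.01,0.013]],
    [[-0.062,-0.006,-0.014],[0,-0.01,0.013]],
    [[-0.082,-0.007,-0.016],[0,-0.01,0.013]],
    [[-0.1,-0.007,-0.016],[0,-0.01,0.013]],
  ],
)

```text
time: 20.8
ee_pos: [0.5931, -0.1698, 0.2505]
eef_rot: [0.629, 0.755, 0.142, 0.122]
ft_force: [1.2, 6.0, -1.4]
width: 0.0005
```

```bash
python3 nl.py .12,-.158,.125,-.15 .12,-.165,.125,-.15
python3 - <<'E'
from bench import r
import cv2
from h import crop
s=r.camera("scene");crop(s["pixels"],100,60,300,240,3,"pics/s12.png")
E
```

```text
leaf coords up 0.1218378193425039 y -0.1636628308559551 out 0.12887440416560889
t 20.8 F [ 1.2  6.  -1.4] T [1.1  0.03 0.44] w 0.0005 p [ 0.5931 -0.1698  0.2505]
[[[0.0057, -0.0013, 0.0041], [0.003, 0.006, -0.003]], [[-0.0013, -0.0012, 0.0041], [0.003, 0.006, -0.003]]]
[ 0.71  0.09 -0.44  1.75 -0.15  0.97  0.53]
```

View pics/s12.png

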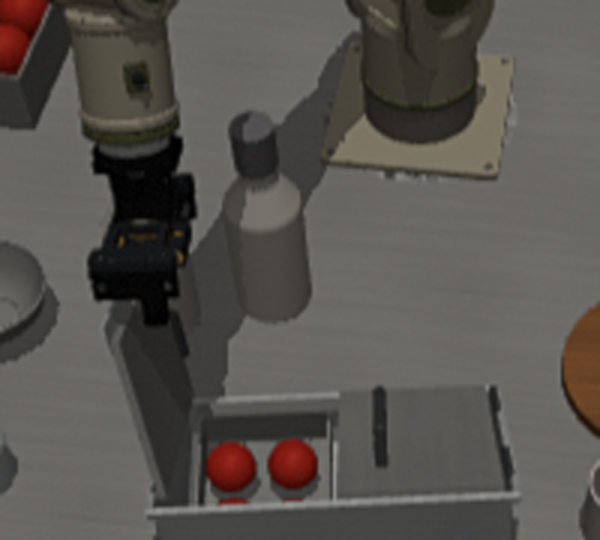

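```bash
cat > pl.py <<'E'
from plan import *
def lift(P0,t,ro,back=.004):
    H=W(L(.12,.156,0),q);P=H+R.from_rotvec(-U*t).apply(P0-H);Rt=R.from_rotvec(-U*ro).as_matrix()@hand(np.pi/2,0);return (P+Rt[:,2]*(.019-back),Rt)
PB=W(L(.141,.038,.040),q)
def off(w,d): return (w[0]-w[1][:,2]*d,w[1])
E
python3 - <<'E'
from simto import *
from pl import *
print(np.round(hand(np.pi/2,0),2).tolist())
wd=(W(L(.12,-.12,.13),q),handf(0,-.15));up=(W(L(.12,-.05,.22),q),handf(0,-.2))
g=lift(PB,0,0)
simrows([wd,up,off(g,.12),g,lift(PB,.4,.2),lift(PB,.8,.4),lift(PB,1.2,.7),lift(PB,1.65,1.0)])
E
```

```text
[[0.85, 0.18, 0.49], [0.16, -0.98, 0.09], [0.5, -0.0, -0.87]]
sim [ 0.68  0.04 -0.46  1.8  -0.15  0.97  0.47] 1 0.0005
sim [ 0.65 -0.13 -0.49  1.77 -0.18  1.19  0.39] 3 0.0
sim [ 0.9  -0.23 -0.86  1.97 -0.37  0.83 -1.2 ] 11 0.0
sim [ 0.89  0.13 -1.05  1.98  0.16  0.58 -1.62] 3 0.0004
sim [ 0.98 -0.01 -1.27  1.99  0.39  0.69 -1.98] 2 0.0002
sim [ 0.88  0.08 -1.47  1.95  0.79  1.   -2.44] 3 0.0
sim [-1.58  0.21  0.88  1.9   0.74  1.21 -2.6 ] 16 0.0004
sim [-1.6   0.63  0.92  1.7   0.57  1.36 -2.6 ] 3 0.0001
```

```bash
cat >> pl.py <<'E'
def lift2(P0,t,ro,tau=0.,flip=False,back=.004):
    H=W(L(.12,.156,0),q);P=H+R.from_rotvec(-U*t).apply(P0-H)
    Rt=R.from_rotvec(-U*ro).as_matrix()@R.from_rotvec(Y*tau).as_matrix()@hand(np.pi/2,0)
    if flip: Rt=Rt@np.diag([-1.,-1,1])
    return (P+Rt[:,2]*(.019-back),Rt)
E
python3 - <<'E'
from simto import *
from pl import *
wd=(W(L(.12,-.12,.13),q),handf(0,-.15));up=(W(L(.12,-.05,.2),q),handf(0,-.3))
a0=r.read_state()["joint_positions"]
a1,_,_=run(a0,[wd,up],30)
print(np.round(hand(np.pi/2,0)[:,2],2),np.round((R.from_rotvec(Y*.3).as_matrix()@hand(np.pi/2,0))[:,2],2))
for flip in(0,1):
  for tau in (0,.25,.5):
    for k in (0.,.3,.6):
      a=a1;o=[]
      for w in [off(lift2(PB,0,0,tau,flip),.1),lift2(PB,0,0,tau,flip),lift2(PB,.4,.4*k,tau,flip),lift2(PB,.8,.8*k,tau,flip)]:
        a,c,e=run(a,[w],30);o.append((c,round(e,3)))
        if len(o) in(2,):b=a
      print(flip,tau,k,np.round(b,2),np.round(a,2),o)
E
```

```text
[ 0.49  0.09 -0.87] [ 0.22  0.04 -0.98]
0 0 0.0 [ 0.56  0.08 -0.7   1.99  0.03  0.57 -1.53] [ 0.54 -0.12 -0.75  2.   -0.09  0.7  -1.56] [(11, np.float64(0.0)), (2, np.float64(0.002)), (1, np.float64(0.001)), (1, np.float64(0.001))]
0 0 0.3 [ 0.56  0.08 -0.7   1.99  0.03  0.57 -1.53] [ 0.48 -0.08 -0.88  1.98  0.41  0.8  -2.1 ] [(11, np.float64(0.0)), (2, np.float64(0.002)), (2, np.float64(0.0)), (2, np.float64(0.0))]
0 0 0.6 [ 0.56  0.08 -0.7   1.99  0.03  0.57 -1.53] [ 0.61  0.13 -1.27  1.93  0.9   1.12 -2.55] [(11, np.float64(0.0)), (2, np.float64(0.002)), (3, np.float64(0.0)), (3, np.float64(0.0))]
0 0.25 0.0 [ 0.32  0.2  -0.5   1.78  0.11  0.91 -1.6 ] [ 0.28  0.06 -0.55  1.8   0.06  1.02 -1.68] [(11, np.float64(0.0)), (2, np.float64(0.001)), (1, np.float64(0.001)), (1, np.float64(0.001))]
0 0.25 0.3 [ 0.32  0.2  -0.5   1.78  0.11  0.91 -1.6 ] [ 0.03  0.08 -0.46  1.79  0.37  1.11 -2.04] [(11, np.float64(0.0)), (2, np.float64(0.001)), (1, np.float64(0.001)), (2, np.float64(0.0))]
0 0.25 0.6 [ 0.32  0.2  -0.5   1.78  0.11  0.91 -1.6 ] [-0.19  0.16 -0.39  1.75  0.61  1.27 -2.34] [(11,
[... 1685 characters left out ...]
8 -0.61  1.74  0.65  1.29  0.78] [(11, np.float64(0.0)), (2, np.float64(0.001)), (2, np.float64(0.0)), (2, np.float64(0.0))]
1 0.5 0.0 [ 0.44  0.43 -0.75  1.54  0.3   1.27  1.41] [ 0.42  0.3  -0.81  1.57  0.22  1.35  1.35] [(11, np.float64(0.0)), (2, np.float64(0.001)), (1, np.float64(0.001)), (1, np.float64(0.001))]
1 0.5 0.3 [ 0.44  0.43 -0.75  1.54  0.3   1.27  1.41] [ 0.25  0.3  -0.75  1.56  0.42  1.42  1.08] [(11, np.float64(0.0)), (2, np.float64(0.001)), (1, np.float64(0.0)), (1, np.float64(0.001))]
1 0.5 0.6 [ 0.44  0.43 -0.75  1.54  0.3   1.27  1.41] [ 0.09  0.37 -0.71  1.53  0.6   1.56  0.83] [(11, np.float64(0.0)), (2, np.float64(0.001)), (2, np.float64(0.0)), (2, np.float64(0.0))]
```

```bash
python3 - <<'E'
from simto import *
from pl import *
wd=(W(L(.12,-.12,.13),q),handf(0,-.15));up=(W(L(.12,-.05,.2),q),handf(0,-.3))
a0=r.read_state()["joint_positions"]
a1,_,_=run(a0,[wd,up],30)
for tau in (.2,.35):
  for k in (.6,.75):
    a=a1
    for w,th in [(off(lift2(PB,0,0,tau,1),.1),0),(lift2(PB,0,0,tau,1),0)]+[(lift2(PB,t,t*k,tau,1),t) for t in(.3,.6,.9,1.2,1.5,1.65)]:
        a,c,e=run(a,[w],30)
        t,rr=fk(a,p0);wr=t-rr.apply([0,0,.3507]);
        print(tau,k,th,np.round(a,2),c,round(e,3),"tcp",np.round(t,2),"wrist",np.round(wr,2))
rows(r,[wd,up])
E
```

```text
0.2 0.6 0 [ 0.55  0.04 -0.68  1.76  0.01  1.03  1.63] 11 0.0 tcp [0.59 0.03 0.26] wrist [0.48 0.01 0.6 ]
0.2 0.6 0 [ 0.49  0.2  -0.68  1.82  0.15  0.85  1.52] 2 0.001 tcp [0.62 0.04 0.17] wrist [0.51 0.02 0.5 ]
0.2 0.6 0.3 [ 0.3   0.12 -0.62  1.84  0.35  0.94  1.22] 2 0.0 tcp [0.6  0.05 0.2 ] wrist [0.48 0.09 0.53]
0.2 0.6 0.6 [ 0.12  0.11 -0.6   1.82  0.55  1.1   0.93] 2 0.0 tcp [0.58 0.07 0.22] wrist [0.46 0.17 0.53]
0.2 0.6 0.9 [-0.06  0.18 -0.61  1.77  0.73  1.32  0.68] 2 0.0 tcp [0.57 0.1  0.24] wrist [0.45 0.26 0.53]
0.2 0.6 1.2 [-0.21  0.31 -0.62  1.68  0.86  1.56  0.48] 2 0.0 tcp [0.56 0.13 0.25] wrist [0.45 0.34 0.5 ]
0.2 0.6 1.5 [-0.36  0.47 -0.6   1.56  0.96  1.78  0.34] 2 0.0 tcp [0.55 0.17 0.24] wrist [0.46 0.42 0.46]
0.2 0.6 1.65 [-0.43  0.56 -0.58  1.5   1.    1.88  0.28] 1 0.0 tcp [0.55 0.19 0.24] wrist [0.47 0.46 0.44]
0.2 0.75 0 [ 0.55  0.04 -0.68  1.76  0.01  1.03  1.63] 11 0.0 tcp [0.59 0.03 0.26] wrist [0.48 0.01 0.6 ]
0.2 0.75 0 [ 0.49  0.2  -0.68  1.82  0.15  0.85  1.52] 2 0.001 tcp [0.62 0.04 0.17] wrist [0.51 0.02 0.5 ]
0.2 0.75 0.3 [ 0.24  0.12 -0.58  1.84  
[... 1818 characters left out ...]
.67  0.63  1.35  0.85] 2 0.0 tcp [0.58 0.07 0.22] wrist [0.51 0.2  0.54]
0.35 0.75 0.9 [-0.05  0.36 -0.7   1.61  0.79  1.59  0.6 ] 2 0.0 tcp [0.57 0.1  0.24] wrist [0.5  0.3  0.52]
0.35 0.75 1.2 [-0.23  0.5  -0.67  1.5   0.91  1.84  0.4 ] 2 0.0 tcp [0.56 0.13 0.25] wrist [0.51 0.39 0.48]
0.35 0.75 1.5 [-0.4   0.67 -0.59  1.36  0.98  2.06  0.27] 2 0.0 tcp [0.55 0.17 0.25] wrist [0.53 0.46 0.43]
0.35 0.75 1.65 [-0.64  0.71 -0.27  1.29  0.88  2.06  0.29] 2 0.0 tcp [0.55 0.18 0.24] wrist [0.54 0.5  0.39]
t 20.85 F [-0.7  0.5  0.9] T [ 0.54 -0.02  0.28] w 0.0007 p [ 0.5929 -0.1734  0.2499]
[[[0.0472, -0.0012, -0.0015], [0.003, 0.008, -0.006]], [[0.1166, -0.0119, -0.0713], [0.153, 0.008, -0.006]]]
```

Call:
step_arm(
  increments=[
    [[0.025,0,0],[0,0,0]],
    [[0.05,-0.001,-0.002],[0,0,0]],
    [[0.075,-0.005,-0.025],[0.05,0,0]],
    [[0.1,-0.01,-0.05],[0.1,0,0]],
    [[0.117,-0.012,-0.071],[0.15,0,0]],
  ],
)

```text
time: 21.35
ee_pos: [0.5344, -0.0628, 0.3136]
eef_rot: [0.637, 0.763, 0.084, 0.075]
ft_force: [1.7, -0.2, 1.3]
width: 0.0005
```

```bash
python3 - <<'E'
from simto import *
from pl import *
g=off(lift2(PB,0,0,.2,1),.11)
simrows([g]);rows(r,[g])
s=r.camera("scene");crop(s["pixels"],100,60,300,240,3,"pics/s13.png")
c=r.camera("top");crop(c["pixels"],180,90,380,250,4,"pics/t13.png")
E
```

```text
sim [ 0.55  0.02 -0.68  1.75 -0.01  1.05  1.64] 11 0.0
t 21.35 F [ 1.7 -0.2  1.3] T [-0.01  0.04  0.02] w 0.0005 p [ 0.5344 -0.0628  0.3136]
[[[0.0865, 0.0576, 0.054], [-0.084, -0.069, -1.574]]]
```

View pics/s13.png

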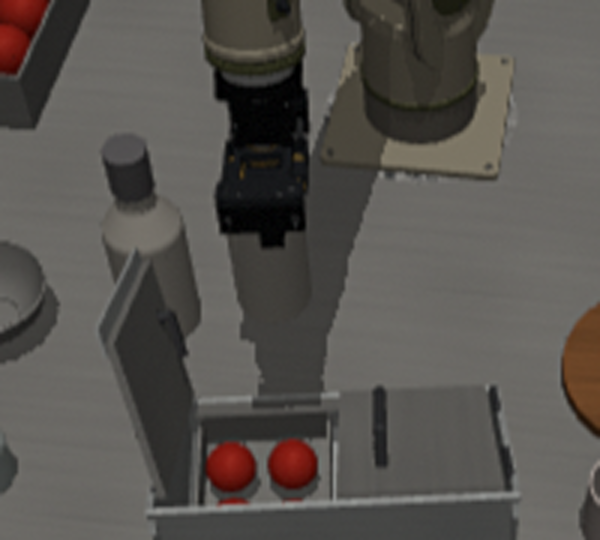

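View pics/t13.png

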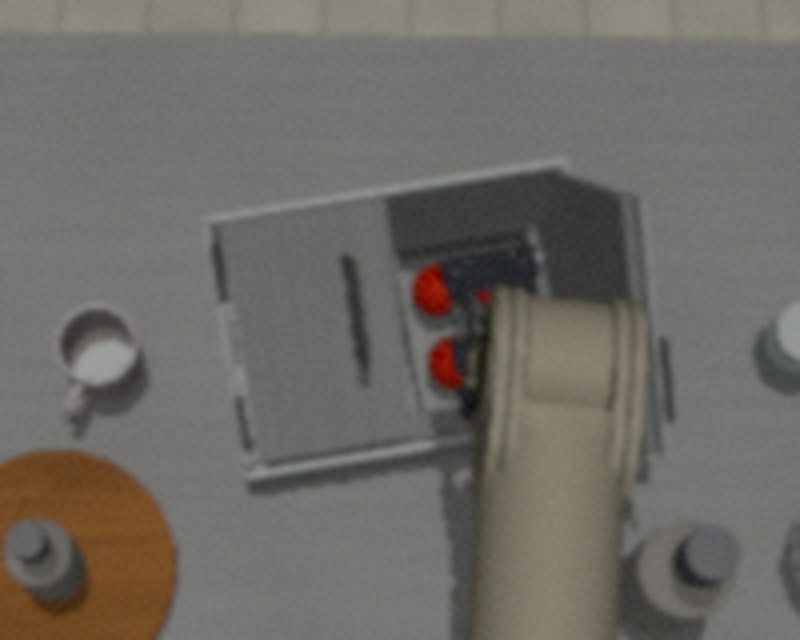

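```bash
cat > ang.py <<'E'
from bench import r
from plan import *
def corner(side,u,th,w=.17):
    y=side*(.156-w*np.cos(th));return W(L(u,y,w*np.sin(th)),q)
s=r.camera("scene");c=r.camera("top")
for side in(-1,1):
  for th in (1.4,1.5,1.57,1.65,1.75):
    print(side,th,[np.round((proj(s,corner(side,u,th))-[100,60]+.5)*3,0).tolist() for u in(.24,0)],"top",[np.round((proj(c,corner(side,u,th))-[180,90]+.5)*4,0).tolist() for u in(.24,0)])
E
python3 ang.py
```

```text
-1 1.4 [[177.0, 330.0], [205.0, 247.0]] top [[560.0, 215.0], [589.0, 479.0]]
-1 1.5 [[157.0, 329.0], [188.0, 246.0]] top [[580.0, 212.0], [608.0, 476.0]]
-1 1.57 [[143.0, 329.0], [176.0, 246.0]] top [[594.0, 210.0], [622.0, 474.0]]
-1 1.65 [[128.0, 330.0], [163.0, 247.0]] top [[610.0, 207.0], [637.0, 471.0]]
-1 1.75 [[109.0, 333.0], [147.0, 250.0]] top [[629.0, 203.0], [655.0, 467.0]]
1 1.4 [[467.0, 318.0], [452.0, 237.0]] top [[263.0, 265.0], [305.0, 528.0]]
1 1.5 [[486.0, 315.0], [468.0, 234.0]] top [[243.0, 268.0], [287.0, 532.0]]
1 1.57 [[500.0, 314.0], [479.0, 234.0]] top [[229.0, 271.0], [273.0, 534.0]]
1 1.65 [[515.0, 314.0], [493.0, 233.0]] top [[213.0, 273.0], [258.0, 537.0]]
1 1.75 [[534.0, 315.0], [509.0, 235.0]] top [[193.0, 276.0], [239.0, 539.0]]
```

Call:
step_arm(
  increments=[
    [[0.01,0.006,0],[-0.01,-0.01,-0.14]],
    [[0.02,0.012,0],[-0.02,-0.015,-0.28]],
    [[0.03,0.018,0],[-0.03,-0.02,-0.43]],
    [[0.04,0.024,0],[-0.035,-0.03,-0.57]],
    [[0.05,0.03,0.005],[-0.04,-0.035,-0.72]],
  ],
  hand=0,
)

```text
time: 22.05
ee_pos: [0.5568, -0.0107, 0.3132]
eef_rot: [0.326, 0.935, 0.057, 0.127]
ft_force: [-0.4, 0.5, -0.1]
width: 0.0327
```

```bash
python3 - <<'E'
from simto import *
from pl import *
g=off(lift2(PB,0,0,.2,1),.11)
simrows([g]);rows(r,[g])
E
```

```text
sim [ 0.51  0.02 -0.64  1.75 -0.01  1.05  1.64] 6 0.0
t 22.05 F [-0.4  0.5 -0.1] T [-0.02  0.14 -0.02] w 0.0327 p [ 0.5568 -0.0107  0.3132]
[[[0.0137, 0.045, 0.0475], [-0.046, -0.032, -0.85]]]
```

Call:
step_arm(
  increments=[
    [[0.003,0.008,0.01],[-0.01,0,-0.14]],
    [[0.006,0.016,0.02],[-0.02,-0.01,-0.28]],
    [[0.009,0.025,0.03],[-0.03,-0.02,-0.43]],
    [[0.012,0.035,0.04],[-0.04,-0.03,-0.57]],
    [[0.0137,0.045,0.047],[-0.046,-0.032,-0.72]],
  ],
)

```text
time: 22.55
ee_pos: [0.5857, 0.0332, 0.272]
eef_rot: [-0.029, 0.986, 0.024, 0.16]
ft_force: [-0.4, -0.8, -0.4]
width: 0.0435
```

Call:
step_arm(
  increments=[
    [[0,0,0],[0,0,-0.07]],
    [[0,0,0],[0,0,-0.13]],
  ],
)

```text
time: 22.75
ee_pos: [0.5852, 0.0319, 0.2704]
eef_rot: [-0.094, 0.982, 0.013, 0.161]
ft_force: [-0.2, -0.1, 0.2]
width: 0.0435
```

```bash
python3 - <<'E'
from simto import *
from pl import *
g=off(lift2(PB,0,0,.2,1),.11)
rows(r,[g,off(g,-.11)]);print(np.round(r.read_state()["joint_positions"],2))
c=r.camera("wrist");cv2.imwrite("pics/w14.png",c["pixels"])
E
```

```text
t 22.75 F [-0.2 -0.1  0.2] T [ 0.05  0.24 -0.03] w 0.0435 p [0.5852 0.0319 0.2704]
[[[-0.0022, 0.0019, -0.0022], [-0.003, -0.0, 0.006]], [[-0.0022, 0.0022, 0.1078], [-0.003, -0.0, 0.006]]]
[ 0.49  0.02 -0.61  1.77 -0.01  1.04  1.65]
```

View pics/w14.png

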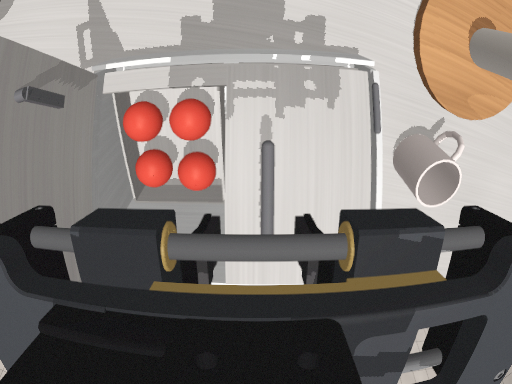

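Call:
step_arm(
  increments=[
    [[0,0.003,0.03],[0,0,0]],
    [[0,0.005,0.06],[0,0,0]],
    [[-0.001,0.005,0.09],[0,0,0]],
    [[-0.002,0.005,0.107],[0,0,0]],
    [[-0.002,0.005,0.107],[0,0,0]],
  ],
)

```text
time: 23.3
ee_pos: [0.6183, 0.0421, 0.1664]
eef_rot: [-0.094, 0.983, 0.013, 0.158]
ft_force: [0.2, -0.4, -0.2]
width: 0.0436
```

Call:
step_arm(
  increments=[
    [[0,0,0],[0,0,0]],
    [[0,0,0],[0,0,0]],
    [[0,0,0],[0,0,0]],
    [[0,0,0],[0,0,0]],
    [[0,0,0],[0,0,0]],
  ],
  hand=1,
  grip_force=25,
)

```text
time: 23.8
ee_pos: [0.6178, 0.0467, 0.1673]
eef_rot: [-0.096, 0.983, 0.016, 0.159]
ft_force: [-6.8, 19.9, 3.6]
width: 0.0113
```

```bash
cat > pu.py <<'E'
import sys
from simto import *
from pl import *
s=r.read_state();P0=np.load("P2.npy");k=float(sys.argv[1])
w=[lift2(P0,t,k*t,.2,1) for t in map(float,sys.argv[2:])]
rows(r,w);print(np.round(s["joint_positions"],2))
E
python3 - <<'E'
from simto import *
from pl import *
s=r.read_state();M=R.from_quat(s["eef_rot"]).as_matrix();P=s["ee_pos"]-M[:,2]*.015;np.save("P2.npy",P)
k=Rc.T@(P-W(L(0,0,0),q));print("up",k@[ca,0,.5],"y",k[1],"out",k@[-.5,0,ca])
E
python3 pu.py .65 0 .1 .2 .3 .4
```

```text
up 0.13880375569222322 y 0.044584485821628474 out 0.03937785636321659
t 23.8 F [-6.8 19.9  3.6] T [4.35 1.53 1.44] w 0.0113 p [0.6178 0.0467 0.1673]
[[[-0.0001, -0.0, -0.0], [0.003, -0.004, 0.009]], [[0.0021, 0.0035, -0.0107], [0.067, -0.003, 0.022]], [[0.0042, 0.0082, -0.021], [0.13, -0.003, 0.035]], [[0.0062, 0.0139, -0.0308], [0.194, -0.003, 0.048]], [[0.008, 0.0205, -0.0399], [0.258, -0.003, 0.061]]]
[ 0.43  0.19 -0.63  1.83  0.14  0.84  1.52]
```

Call:
step_arm(
  increments=[
    [[0.001,0.002,-0.005],[0.03,0,0.01]],
    [[0.002,0.0035,-0.0105],[0.065,0,0.02]],
    [[0.004,0.008,-0.021],[0.13,0,0.035]],
    [[0.006,0.014,-0.031],[0.195,0,0.05]],
    [[0.008,0.0205,-0.04],[0.26,0,0.06]],
  ],
  grip_force=35,
)

```text
time: 24.3
ee_pos: [0.5939, 0.0627, 0.203]
eef_rot: [-0.044, 0.979, -0.108, 0.17]
ft_force: [5.4, 1.6, -13.5]
width: 0.0112
```

```bash
python3 pu.py .7 .4 .5 .6 .7 .8 .9
```

```text
t 24.3 F [  5.4   1.6 -13.5] T [1.19 0.15 0.34] w 0.0112 p [0.5939 0.0627 0.203 ]
[[[-0.0, 0.0001, 0.0004], [0.015, -0.001, 0.004]], [[0.002, 0.0049, -0.0097], [0.083, -0.001, 0.018]], [[0.004, 0.0108, -0.0192], [0.152, -0.001, 0.032]], [[0.0058, 0.0177, -0.028], [0.22, -0.001, 0.046]], [[0.0074, 0.0253, -0.0362], [0.289, -0.001, 0.06]], [[0.0089, 0.0338, -0.0435], [0.357, -0.001, 0.074]]]
[ 0.23  0.12 -0.63  1.84  0.47  0.99  1.06]
```

Call:
step_arm(
  increments=[
    [[0.002,0.005,-0.0095],[0.083,0,0.018]],
    [[0.004,0.011,-0.019],[0.152,0,0.032]],
    [[0.006,0.0175,-0.028],[0.22,0,0.046]],
    [[0.0075,0.0255,-0.036],[0.289,0,0.06]],
    [[0.009,0.034,-0.0435],[0.357,0,0.074]],
  ],
)

```text
time: 24.8
ee_pos: [0.569, 0.1005, 0.2335]
eef_rot: [0.025, 0.944, -0.277, 0.179]
ft_force: [2.0, -7.7, -5.0]
width: 0.0111
```

```bash
python3 pu.py .72 .9 1.0 1.1 1.2 1.3 1.4
python3 - <<'E'
from bench import r
import cv2
from h import crop
s=r.camera("scene");crop(s["pixels"],100,60,340,240,3,"pics/s15.png")
E
```

```text
t 24.8 F [ 2.  -7.7 -5. ] T [-0.4   0.25 -0.5 ] w 0.0111 p [0.569  0.1005 0.2335]
[[[0.0002, 0.0025, -0.0005], [0.01, -0.002, -0.001]], [[0.0022, 0.0086, -0.0097], [0.081, -0.002, 0.014]], [[0.0039, 0.0156, -0.0183], [0.152, -0.002, 0.028]], [[0.0055, 0.0235, -0.0261], [0.222, -0.002, 0.043]], [[0.007, 0.0321, -0.0331], [0.293, -0.002, 0.057]], [[0.0083, 0.0413, -0.0392], [0.363, -0.002, 0.071]]]
[-0.05  0.26 -0.68  1.75  0.83  1.42  0.56]
```

View pics/s15.png

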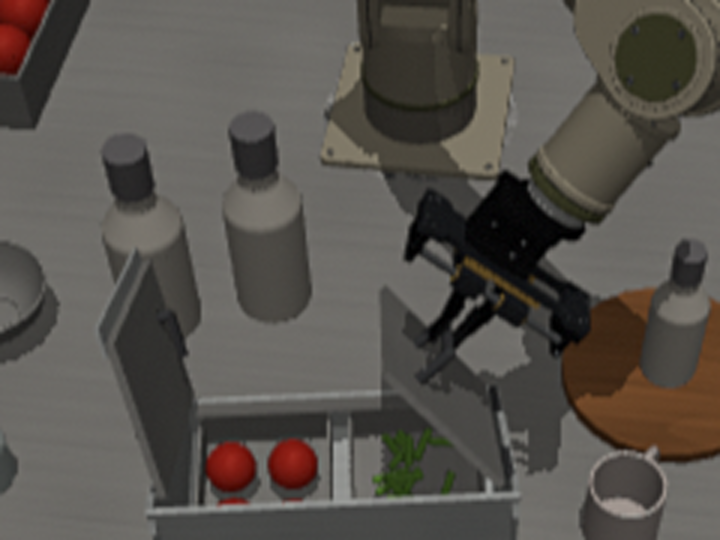

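```bash
python3 - <<'E'
from pl import *
P0=np.load("P2.npy")
for t,k in ((.9,.72),(1.3,.72),(1.65,.72),(1.65,.6),(1.65,.5)):
    p,M=lift2(P0,t,k*t,.2,1)
    print(t,k,[np.round(p-M[:,2]*b+M[:,1]*sy*.095+M[:,0]*sx*.037,3).tolist() for b in(.07,.15) for sy in(1,) for sx in(1,-1)],"wrist",np.round(p-M[:,2]*.35,2))
E
```

```text
0.9 0.72 [[0.526, 0.218, 0.224], [0.595, 0.222, 0.25], [0.5, 0.262, 0.286], [0.569, 0.266, 0.312]] wrist [0.46 0.29 0.5 ]
1.3 0.72 [[0.531, 0.26, 0.202], [0.599, 0.26, 0.231], [0.51, 0.32, 0.25], [0.578, 0.321, 0.279]] wrist [0.46 0.41 0.45]
1.65 0.72 [[0.544, 0.289, 0.172], [0.61, 0.288, 0.203], [0.529, 0.36, 0.205], [0.596, 0.359, 0.237]] wrist [0.49 0.49 0.38]
1.65 0.6 [[0.532, 0.298, 0.189], [0.6, 0.298, 0.218], [0.512, 0.361, 0.234], [0.58, 0.361, 0.263]] wrist [0.47 0.46 0.43]
1.65 0.5 [[0.522, 0.302, 0.204], [0.591, 0.304, 0.231], [0.499, 0.357, 0.258], [0.568, 0.359, 0.285]] wrist [0.45 0.42 0.47]
```

Call:
step_arm(
  increments=[
    [[0.002,0.0085,-0.0095],[0.08,0,0.014]],
    [[0.004,0.0155,-0.018],[0.15,0,0.028]],
    [[0.0055,0.0235,-0.026],[0.22,0,0.043]],
    [[0.007,0.032,-0.033],[0.28,0,0.057]],
    [[0.0085,0.0415,-0.039],[0.33,0,0.071]],
  ],
)

```text
time: 25.35
ee_pos: [0.5527, 0.1554, 0.244]
eef_rot: [0.09, 0.88, -0.429, 0.183]
ft_force: [-10.3, -8.5, 17.8]
width: 0.0105
```

```bash
python3 pu.py .68 1.4 1.5 1.6 1.7 1.75
```

```text
t 25.35 F [-10.3  -8.5  17.8] T [-3.53  0.45 -2.44] w 0.0105 p [0.5527 0.1554 0.244 ]
[[[-0.0002, 0.0045, 0.0024], [-0.038, -0.002, -0.014]], [[0.0015, 0.012, -0.0056], [0.029, -0.002, -0.001]], [[0.0031, 0.0202, -0.0129], [0.096, -0.002, 0.013]], [[0.0044, 0.0291, -0.0193], [0.162, -0.002, 0.026]], [[0.005, 0.0338, -0.0221], [0.195, -0.002, 0.033]]]
[-0.35  0.53 -0.62  1.55  1.02  1.86  0.28]
```

```bash
python3 - <<'E'
from simto import *
from pl import *
s=r.read_state();P0=np.load("P2.npy");f=s["ft_force"];o=f/np.linalg.norm(f)*.004
M=R.from_quat(s["eef_rot"]).as_matrix();print(M.T@f, M.T@o)
H=W(L(.12,.156,0),q);d=s["ee_pos"]-M[:,2]*.015-H
d=d-U*(d@U);d0=P0-H;d0-=U*(d0@U);print("r now",np.linalg.norm(d),"r0",np.linalg.norm(d0),"theta",np.arctan2(np.cross(d0,d)@(-U),d0@d))
print("tilt of tool roll")
E
```

```text
[  2.28842697 -21.30737407  -5.85718959] [ 0.00041203 -0.00383641 -0.00105459]
r now 0.12272100866302707 r0 0.118169506944021 theta 1.3925883353613056
tilt of tool roll
```

Call:
step_arm(
  increments=[
    [[0.0005,0.004,-0.003],[0,0,0]],
    [[0.0015,0.01,-0.0075],[0.03,0,0]],
    [[0.003,0.018,-0.014],[0.09,0,0.01]],
  ],
)

```text
time: 25.65
ee_pos: [0.5505, 0.1752, 0.2417]
eef_rot: [0.106, 0.857, -0.47, 0.18]
ft_force: [-17.4, -4.8, 19.0]
width: 0.0108
```

```bash
python3 pu.py .66 1.5 1.6 1.7 1.75
python3 - <<'E'
from bench import r
import cv2
from h import crop
s=r.camera("scene");crop(s["pixels"],100,60,340,240,3,"pics/s16.png")
E
```

```text
t 25.65 F [-17.4  -4.8  19. ] T [-3.28  1.06 -3.74] w 0.0108 p [0.5505 0.1752 0.2417]
[[[-0.0015, 0.0003, 0.0093], [-0.1, -0.005, -0.021]], [[0.0001, 0.0077, 0.0012], [-0.035, -0.005, -0.008]], [[0.0016, 0.016, -0.006], [0.03, -0.005, 0.006]], [[0.0023, 0.0204, -0.0092], [0.062, -0.005, 0.012]]]
[-0.43  0.63 -0.59  1.47  1.05  1.97  0.24]
```

View pics/s16.png

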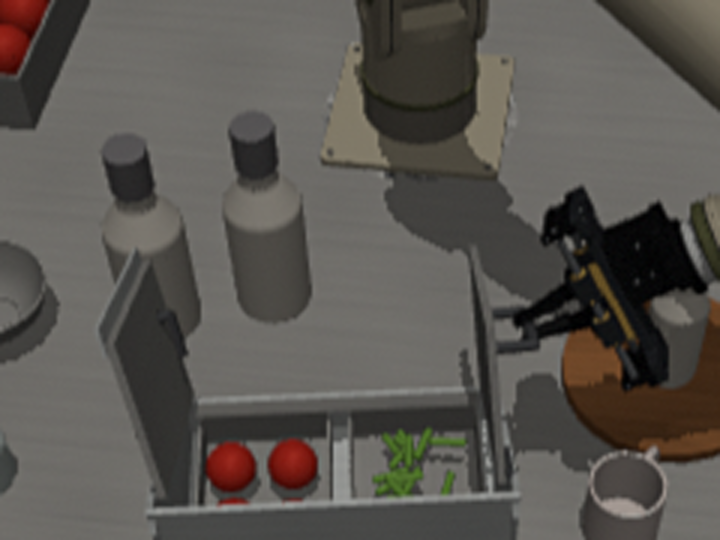

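Call:
step_arm(
  increments=[
    [[0,0.005,0],[-0.02,0,0]],
    [[0.001,0.011,-0.002],[-0.03,0,0]],
    [[0.002,0.017,-0.005],[-0.03,0,0]],
    [[0.002,0.021,-0.008],[-0.03,0,0]],
  ],
)

```text
time: 26.1
ee_pos: [0.5511, 0.1964, 0.235]
eef_rot: [0.105, 0.862, -0.462, 0.183]
ft_force: [-28.8, 8.9, 39.1]
width: 0.0108
```

```bash
python3 pu.py .62 1.6 1.7 1.75
python3 ang.py | grep '^1 '
python3 - <<'E'
from bench import r
import cv2
from h import crop
s=r.camera("scene");crop(s["pixels"],100,60,340,240,3,"pics/s17.png")
E
```

```text
t 26.1 F [-28.8   8.9  39.1] T [-5.54  1.57 -5.15] w 0.0108 p [0.5511 0.1964 0.235 ]
[[[-0.0023, -0.0083, 0.0155], [-0.077, -0.001, -0.023]], [[-0.0008, 0.0001, 0.0086], [-0.016, -0.001, -0.011]], [[-0.0001, 0.0046, 0.0054], [0.014, -0.001, -0.004]]]
[-0.46  0.65 -0.6   1.44  1.05  1.98  0.22]
1 1.4 [[467.0, 318.0], [452.0, 237.0]] top [[263.0, 265.0], [305.0, 528.0]]
1 1.5 [[486.0, 315.0], [468.0, 234.0]] top [[243.0, 268.0], [287.0, 532.0]]
1 1.57 [[500.0, 314.0], [479.0, 234.0]] top [[229.0, 271.0], [273.0, 534.0]]
1 1.65 [[515.0, 314.0], [493.0, 233.0]] top [[213.0, 273.0], [258.0, 537.0]]
1 1.75 [[534.0, 315.0], [509.0, 235.0]] top [[193.0, 276.0], [239.0, 539.0]]
```

View pics/s17.png

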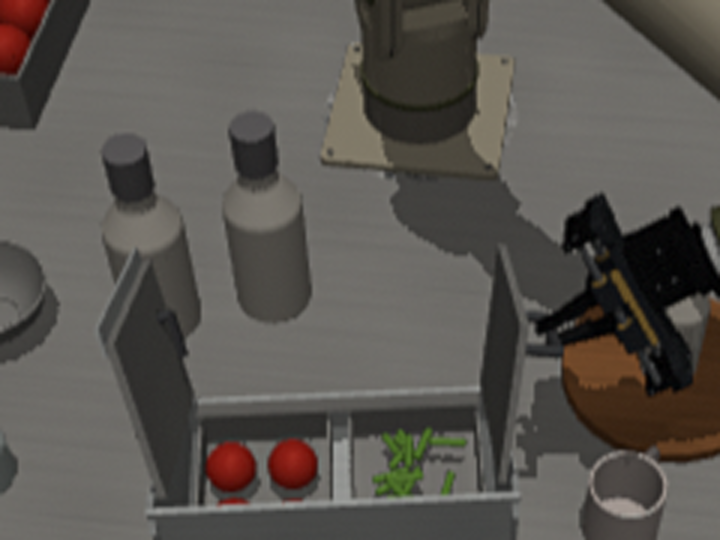

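```bash
python3 - <<'E'
from simto import *
from plan import *
s=r.read_state();M=R.from_quat(s["eef_rot"]).as_matrix()
print("N in tool",M.T@N,"Y",M.T@Y,"F N,Y,U",s["ft_force"]@N,s["ft_force"]@Y,s["ft_force"]@U)
sc=r.camera("scene")
for th in (1.5,1.57,1.65,1.7,1.75,1.8):
    print(th,[np.round((proj(sc,W(L(u,.156-.156*np.cos(th),.156*np.sin(th)),q))-[100,60]+.5)*3,0).tolist() for u in(.24,0)])
E
```

```text
N in tool [ 0.08959047 -0.87685567 -0.47233217] Y [ 0.17726004  0.4807058  -0.85877868] F N,Y,U 43.16431989908798 16.134593394839015 -2.0777723163888986
1.5 [[488.0, 330.0], [469.0, 247.0]]
1.57 [[500.0, 329.0], [480.0, 246.0]]
1.65 [[514.0, 329.0], [492.0, 246.0]]
1.7 [[523.0, 329.0], [499.0, 247.0]]
1.75 [[531.0, 330.0], [507.0, 248.0]]
1.8 [[540.0, 331.0], [514.0, 249.0]]
```

Call:
step_arm(
  increments=[
    [[0,-0.004,-0.002],[0,0,0]],
    [[0.001,-0.007,-0.004],[0,0,0]],
    [[0.001,-0.007,-0.004],[0,0,0]],
  ],
)

```text
time: 26.6
ee_pos: [0.5501, 0.1953, 0.2366]
eef_rot: [0.103, 0.863, -0.459, 0.183]
ft_force: [25.6, -9.2, -33.2]
width: 0.0107
```

```bash
python3 - <<'E'
from simto import *
from plan import *
s=r.read_state();M=R.from_quat(s["eef_rot"]).as_matrix()
print("F N,Y,U",s["ft_force"]@N,s["ft_force"]@Y,s["ft_force"]@U,s["ee_pos"],s["width"])
E
```

```text
F N,Y,U -40.46101876547285 -13.77397411399974 3.70044377483266 [0.55014961 0.19526848 0.23656858] 0.01074048186466821
```

Call:
step_arm(
  increments=[
    [[0,0,0],[0,0,0]],
    [[0,0,0],[0,0,0]],
  ],
)

```text
time: 26.8
ee_pos: [0.5505, 0.1952, 0.2362]
eef_rot: [0.103, 0.863, -0.459, 0.183]
ft_force: [3.8, -0.6, -4.9]
width: 0.0107
```

```bash
python3 - <<'E'
from simto import *
from plan import *
s=r.read_state()
print("F N,Y,U",s["ft_force"]@N,s["ft_force"]@Y,s["ft_force"]@U,s["ee_pos"],s["width"])
E
```

```text
F N,Y,U -6.068299294551004 -1.2690609311004235 0.7109726138163475 [0.55048988 0.19515175 0.23623517] 0.010689403842013922
```

Call:
step_arm(
  increments=[
    [[0,0,0],[0,0,0]],
    [[0,0,0],[0,0,0]],
    [[0,0,0],[0,0,0]],
  ],
  hand=0.4,
)

```text
time: 27.1
ee_pos: [0.5504, 0.1952, 0.2366]
eef_rot: [0.104, 0.863, -0.458, 0.183]
ft_force: [0.3, 0.3, -0.8]
width: 0.0241
```

```bash
python3 - <<'E'
from simto import *
from plan import *
s=r.read_state();M=R.from_quat(s["eef_rot"]).as_matrix();print(np.round(s["joint_positions"],2),s["width"],s["ft_force"])
w1=(s["ee_pos"]-M[:,2]*.06,M);w2=(s["ee_pos"]-M[:,2]*.09+[0,0,.06],M)
w3=(np.array([.5,.25,.4]),down(2.9))
simrows([w1,w2,w3]);print(M.T@[0,0,1],M.T@[-1,0,0]); rows(r,[w3])
E
```

```text
[-0.46  0.64 -0.59  1.45  1.04  1.97  0.23] 0.024059749338223666 [ 0.25345582  0.25435286 -0.81462203]
sim [-0.55  0.66 -0.58  1.33  1.02  2.06  0.26] 2 0.0
sim [-0.83  0.58 -0.21  1.22  0.9   2.06  0.43] 2 0.0007
sim [-0.36  0.17 -0.22  1.3   0.04  1.68  0.76] 7 0.0007
[-0.41166912 -0.75360013 -0.51246012] [ 0.91127005 -0.3470232  -0.22172459]
t 27.1 F [ 0.3  0.3 -0.8] T [ 1.06  0.1  -0.04] w 0.0241 p [0.5504 0.1952 0.2366]
[[[-0.0207, -0.11, -0.1403], [-0.906, 0.496, 0.003]]]
```

Call:
step_arm(
  increments=[
    [[0,0,-0.02],[0,0,0]],
    [[0,0,-0.045],[0,0,0]],
    [[0,0,-0.065],[0,0,0]],
    [[-0.012,-0.022,-0.095],[0,0,0]],
    [[-0.025,-0.045,-0.12],[0,0,0]],
  ],
)

```text
time: 27.6
ee_pos: [0.5304, 0.2702, 0.3427]
eef_rot: [0.103, 0.864, -0.458, 0.183]
ft_force: [0.5, 0.7, -1.1]
width: 0.026
```

```bash
python3 - <<'E'
from simto import *
from plan import *
w3=(np.array([.47,.25,.42]),down(2.9))
simrows([w3]);rows(r,[w3])
s=r.camera("scene");crop(s["pixels"],100,60,360,240,3,"pics/s18.png")
E
```

```text
sim [-0.41  0.11 -0.19  1.32  0.02  1.71  0.74] 7 0.0007
t 27.6 F [ 0.5  0.7 -1.1] T [1.15 0.14 0.07] w 0.026 p [0.5304 0.2702 0.3427]
[[[0.0232, -0.0904, -0.0362], [-0.906, 0.495, 0.005]]]
```

View pics/s18.png

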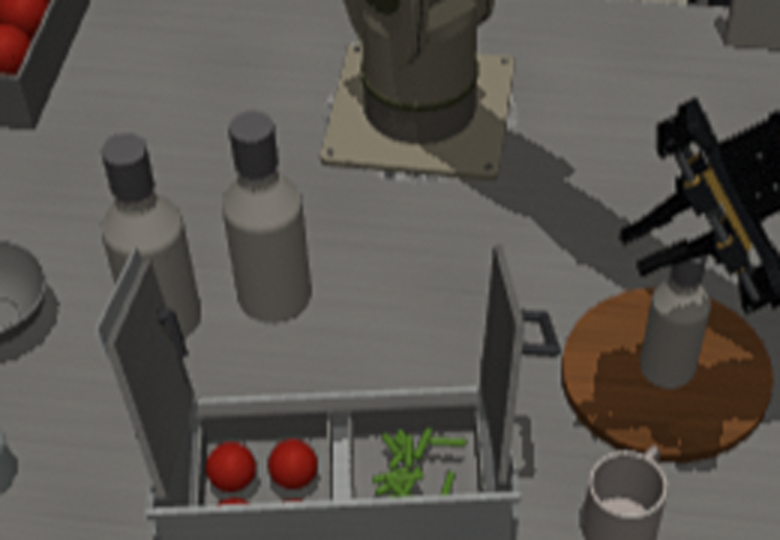

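```bash
python3 - <<'E'
from simto import *
from plan import *
P0=np.load("P2.npy");M=R.from_quat([.104,.863,-.458,.183]).as_matrix();P=np.array([.5504,.1952,.2366])-M[:,2]*.015
for hy in(.156,.1596):
    H=W(L(.12,hy,0),q);f=lambda d:np.array([-(d@Y),d@N]);a=f(P0-H);b=f(P-H);print(hy,np.hypot(*a),np.hypot(*b),np.arctan2(b[1],b[0])-np.arctan2(a[1],a[0]),a,b)
c=r.camera("top");crop(c["pixels"],180,90,380,250,4,"pics/t18.png")
E
```

```text
0.156 0.11816950694402098 0.12635536241819265 1.7240252257329798 [0.11141551 0.03937786] [-0.05979566  0.11131108]
0.1596 0.12156966757163276 0.12469205623708061 1.708456888863511 [0.11501551 0.03937786] [-0.05619566  0.11131108]
```

View pics/t18.png

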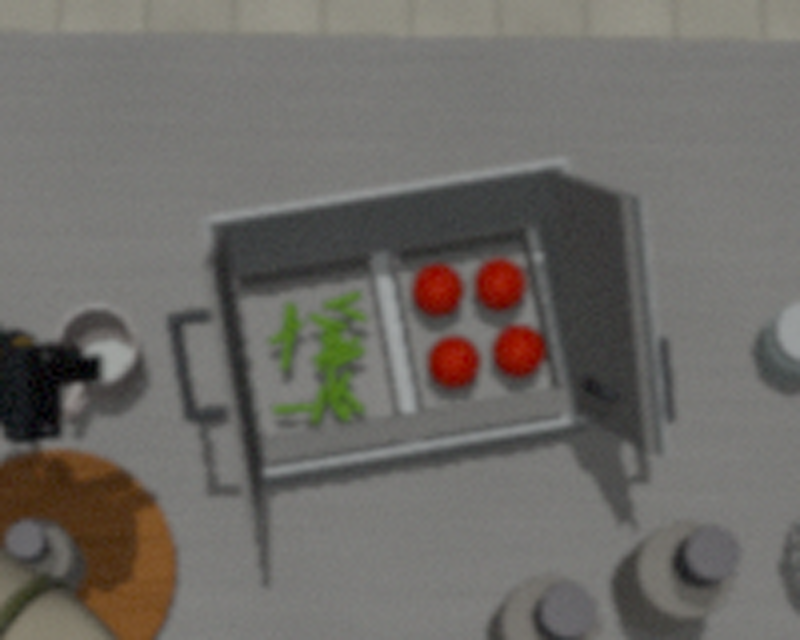

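Call:
step_arm(
  increments=[
    [[0.005,-0.02,-0.03],[-0.12,0.07,0]],
    [[0.01,-0.04,-0.04],[-0.25,0.14,0]],
    [[0.015,-0.06,-0.04],[-0.38,0.2,0]],
    [[0.02,-0.08,-0.04],[-0.5,0.27,0]],
    [[0.023,-0.09,-0.04],[-0.62,0.34,0]],
  ],
)

```text
time: 28.2
ee_pos: [0.468, 0.2543, 0.429]
eef_rot: [0.118, 0.98, -0.144, 0.064]
ft_force: [0.9, -1.7, 0.7]
width: 0.026
```

```bash
python3 - <<'E'
from simto import *
from plan import *
s=r.camera("scene");cv2.imwrite("pics/s19.png",s["pixels"]);c=r.camera("top");cv2.imwrite("pics/t19.png",c["pixels"])
a=cv2.imread("pics/top0.png").astype(int)
def mk(im,lo,hi,box):
    h=cv2.cvtColor(im.astype(np.uint8),cv2.COLOR_BGR2HSV);return h
rows(r,[]);print(np.round(r.read_state()["joint_positions"],2))
st=np.hstack([cv2.imread("pics/top0.png")[130:290,150:450],c["pixels"][130:290,150:450]]);cv2.imwrite("pics/cmp.png",cv2.resize(st,None,fx=1.33,fy=1.33))
E
```

```text
t 28.3 F [ 0.3 -0.6  0.4] T [ 0.4  -0.04 -0.01] w 0.0262 p [0.4702 0.2504 0.4312]
[]
[-0.57  0.18 -0.24  1.26  0.33  1.85  0.59]
```

View pics/s19.png

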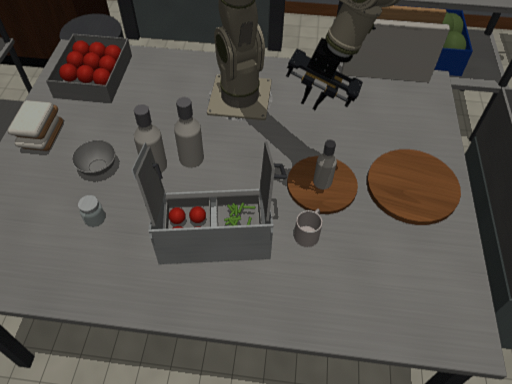

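View pics/cmp.png

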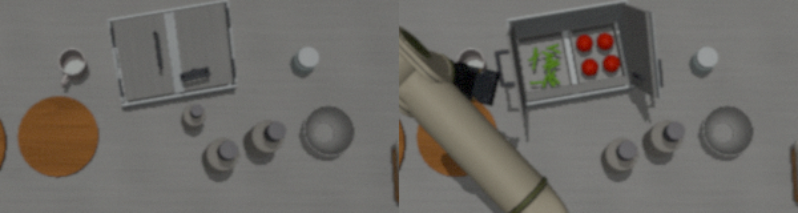

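```bash
python3 - <<'E'
from bench import r
s=r.read_state();print(s["joint_vel"].round(3),s["ft_force"].round(1))
print(r.close_job())
E
```

```text
[-0.064  0.084 -0.045  0.026  0.106  0.034 -0.046] [ 0.3 -0.6  0.4]
the job is handed in; nothing more can be done
None
```

The job is done and handed in at about 28 s of the 66 s allowed.

**What I did**
- **Bottle:** moved by its cap onto the smaller round board, released at about (0.403, 0.338) against a measured board centre of (0.402, 0.338).
- **Right leaf:** turned the handle fully anticlockwise, lifted the leaf by the handle part way, then pushed it from inside with the closed fingers. It is at about 1.77 rad by the scene image.
- **Left leaf:** opened by its own handle only after the right leaf was up. My two estimates are 1.66–1.70 rad from the scene image and about 1.71 rad from the grip position at release.

**Last checks**
- The final scene and top views show both leaves standing past square.
- The bottle is upright near the middle of the board, and the bowl, jar, mug and other bottles are where they started.
- The gripper is clear of everything, with near-zero force on the wrist. Joints were still moving by up to about 0.1 rad/s when I handed in.

**What did not go smoothly**
- **Joints 2 and 3:** they ran up against their range limits once while moving between grips. I backed the arm out and carried on.
- **Wrist force:** it peaked at about 50 N at the end of the left leaf's swing, below the 120 N limit.
- **Wrist camera:** it disagreed with the other views by up to 9 mm in one pose, so I aimed from the combined views and the grip itself.

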